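# Close the mug-handle mould with the top half kept behind the rack's retaining bar

## Task

Lift the red retaining bar out of the rack's two open brackets and set it down lengthwise in the aluminium tray. Draw the white plaster mould top out by its tongue onto the rack's open front ledge and let go of it there, then take it again by its wooden cross rib, carry it to the white lower mould half and lower it level onto the two brass guide pins, long side along long side and either way round, until it sits fully home, and let go. Drop nothing, and leave the terracotta board in its bay and the other things on the bench where they are.

Things in the scene. Friction and masses are not known exactly. Their poses are not given: they have to be found in the camera images.
- rack: Fixed low plywood mould rack (sizes here in mm). Origin: centre of its underside, on the bench; x points from the open front ledge into the bays, z up. Deck 280 (x) by 210 (y), top flat at z = 15. Two bays, each 74 wide, centred at y = +40 and -40, between 6 thick walls at y = -80, 0, 80 from x = 5 to 135. Ledge open from x = 5 to x = -140. White mould top in either bay, terracotta board in the other.
- rack_roof (a point): Middle of the front edge of the rack's roof, on its upper face: rack x = 40, y = 0, z = 84. The roof covers both bays from x = 40 to x = 135; it is 8 thick (underside at z = 76).
- bracket_left (a point): Floor of the slot of one of the rack's two dark steel U brackets, open upward: rack x = -55, y = +90, z = 22. Bracket 12 wide in y, 34 in x; slot 20 wide in x; cheeks rise to z = 49.
- bracket_right (a point): The same for the other bracket: rack x = -55, y = -90, z = 22.
- bar: Loose red wooden retaining bar, 200 long (its y), 16 thick (x), 24 high (z), with a grip block 50 long (y), 16 thick, 28 high on the middle of its upper face: 52 high in all; about 200 g. Origin: centre of its underside. It starts in the two brackets, underside at rack z = 22, in front of the tongues of both plates, so they cannot be drawn out. Lifted straight up by 35 it is clear.
- tray: Fixed open aluminium tray, 240 long (its x) by 80 wide (y), rim 14 high, walls and floor 4 thick. Origin: centre of its underside, on the bench. The bar goes with its length (bar y) along the tray's x, middle near the tray's middle, standing on its underside with the grip block up, as it stood in the brackets.
- mould_top: Loose white plaster plate, about 350 g: 120 long (its x), 68 wide (y), 20 thick, two through holes 13 in diameter at x = +44 and -44, y = 0. Tongue and cross rib: see their points. Origin: centre of its underside. It starts flat on the deck at rack x = 65, x along the rack's x: tongue on the open ledge, rib under the roof, out of reach. It slides on the deck; drawn out by 90 its rib is 65 clear of the roof.
- mould_top_rib (a point): On the mould top's pale wooden rib, which stands across the middle of the plate: 16 thick (x), 50 long (y), from z = 20 to z = 54 above the plate's underside. The point is at the plate's centre, z = 44, a good height to grip.
- mould_top_tongue (a point): Middle of the upper face of the mould top's tongue, which sticks out of the plate's -x end from x = -60 to x = -105: 30 wide (y), 20 thick. The point is at x = -83, z = 20 from the plate's origin.
- clay_board: Loose terracotta board of the same outline as the mould top (with tongue and rib, no holes), in the other bay. Leave it there. Origin: centre of its underside.
- mould_base: Fixed white plaster lower mould half, 130 (x) by 80 (y), on a dark wooden board 170 by 120 by 8. Origin: centre of the board's underside, on the bench. The plaster's flat top is at z = 40; on it two brass guide pins, 10 in diameter, at x = +44 and -44, y = 0, 18 high, the last 8 tapering to 4. Home means: the mould top's underside on this face, pins in its holes.
- base_top (a point): Centre of the lower mould half's upper face, midway between the pins' feet.
- mug: Unfired brown clay mug, 76 in diameter, 90 high. A bystander: leave it where it is. Origin: centre of its underside.
- sponge: Yellow sponge block, 75 by 50 by 30. A bystander: leave it where it is. Origin: centre of its underside.
- rolling_pin: Wooden rolling pin, 210 long, 44 in diameter, lying on the bench. A bystander: leave it where it is. Origin: centre of its underside.
- bowl: Blue glazed bowl, 110 in diameter, 50 high. A bystander: leave it where it is. Origin: centre of its underside.
- spatula: Spatula, 200 long, lying flat. A bystander: leave it where it is. Origin: centre of its underside.
- slip_jar: Closed jar, 70 in diameter, 90 high. A bystander: leave it where it is. Origin: centre of its underside.
- brush: Brush, 180 long, lying flat. A bystander: leave it where it is. Origin: centre of its underside.
Not all that is in view belongs to the job. There is more than one size of the bar; the one meant has the size given above.

How it is judged (in metres and radians):
On the way, in this order (a step that is already met when the one before it is completed fails the run):
1. The red bar is out of both brackets and lies in the tray, let go (horizontal distance between bar and tray below 0.04 m and z of bar in the frame of tray below 0.012 m and angle between the y axis of bar and the x axis of tray, either way round below 0.3 rad and angle between bar's own z axis and vertical below 0.1 rad and contact force between the fingers and bar below 0.2 N and linear speed of bar below 0.03 m/s), for 0.2 s.
2. The white mould top has been drawn out clear of the roof, put down level and let go ((x of mould_top in the frame of rack below 0.015 m or x of mould_top in the frame of rack above 0.22 m or y of mould_top in the frame of rack above 0.16 m or y of mould_top in the frame of rack below -0.16 m) and horizontal distance between mould_top and base_top above 0.12 m and angle between mould_top's own z axis and vertical below 0.1 rad and linear speed of mould_top below 0.03 m/s and contact force between the fingers and mould_top below 0.1 N), for 0.2 s.
3. It has been taken by its cross rib and lifted level (distance between the grasp point and mould_top_rib below 0.035 m and contact force between the fingers and mould_top above 1 N and height (world z) of mould_top above 0.075 m and angle between mould_top's own z axis and vertical below 0.2 rad), for 0.1 s.
At the end, for the whole second after the job is handed in: Mould top home on the lower half: centre within 4 mm, height within 3 mm, level within 0.03 rad, long axes within 0.06 rad (either way), still, let go. Bar upright in the tray: middle within 40 mm, lengthwise within 0.3 rad, let go, still. Terracotta board within 20 mm of its start (horizontal distance between mould_top and base_top below 0.004 m and z of mould_top in the frame of mould_base between 0.037 and 0.043 m and angle between the x axis of mould_top and the x axis of mould_base, either way round below 0.06 rad and angle between mould_top's own z axis and vertical below 0.03 rad and linear speed of each of mould_top, bar below 0.02 m/s and contact force between the fingers and mould_top below 0.1 N and horizontal distance between bar and tray below 0.04 m and z of bar in the frame of tray below 0.012 m and angle between the y axis of bar and the x axis of tray, either way round below 0.3 rad and angle between bar's own z axis and vertical below 0.1 rad and contact force between the fingers and bar below 0.2 N and distance of clay_board from where it was at the start of the episode below 0.02 m); the robot touches nothing.
It fails at once if The terracotta board is moved more than 20 mm (distance of clay_board from where it was at the start of the episode above 0.02 m).
It fails at once if The bar is dropped (linear speed of bar above 0.6 m/s and contact force between the fingers and bar below 0.1 N).
It fails at once if The mould top is dropped (linear speed of mould_top above 0.5 m/s and contact force between the fingers and mould_top below 0.1 N).
It fails at once if The mould top is forced onto the pins clearly out of level (more than 0.2 rad) (horizontal distance between mould_top and base_top below 0.03 m and z of mould_top in the frame of mould_base below 0.058 m and angle between mould_top's own z axis and vertical above 0.2 rad).
It fails at once if A bystander on the bench (mug, sponge, rolling pin, bowl, spatula, jar, brush) is moved more than 30 mm (distance of any of mug, sponge, rolling_pin, bowl, spatula, slip_jar, brush from where it was at the start of the episode above 0.03 m).
It also fails if it takes over 62 s, if anything falls off the work surface, if the arm or the gripper's body presses on something with over 40 N, if the wrist force passes 120 N, or if a joint passes its speed limit or range.

## Robot

A 6-joint arm with a two-finger parallel gripper is mounted at the origin on the work surface. World frame = base frame: x ahead of the robot, y to its left, z up, the work surface at z = 0. Lengths are in m, angles in degrees, forces in N, time in s.
With the tool pointing down it reaches from about 0.375 to 0.975 m from the base axis. Payload 3.8 kg.
Tool frame: the origin (TCP) lies midway between the tips of the shut fingers; the grasp point (between the pads) lies 19 mm behind it (grip_point_offset is the distance from the TCP to the grasp point, in m); y points along the fingers, x is the direction in which the jaws open and shut, and the axes are right-handed (so a half turn about y gives the same grasp; the last joint's range is limited). The gripper opens to 85 mm and grips with 20 to 120 N. Pads are 22 mm wide; open, the fingers measure 114 mm over their backs; the gripper's body (76 mm by 85 mm) begins 54 mm behind the grasp point. The pads swing forward as they close: fully open they stand 13 mm farther back than shut.
Start: joints at [74.949, 15.12, 91.902, -0, 72.978, -2.114], TCP at [0.151, 0.658, 0.231] pointing down, gripper open.
Joint ranges: [-150.88, 150.88], [-54.13, 125.18], [17.81, 147.31], [-75.09, 255.09], [0, 152.58], [-146.25, 146.25]. Speed limits (degrees/s): [147.25, 147.25, 180, 180, 180, 180].

## Interface

Orientations are given as a 3x3 rotation matrix whose columns are the frame's x, y, z axes.
In Python, from plant import observe, grab_frame, finish_job, grip_point_offset gives the robot as it stands.
- The arm moves only by the shell command python3 -m inch 'ROWS'. ROWS is JSON, a list of rows, each an object of numbers: "claw": the opening, from -1 (shut) to 1 (fully open), so that 0 is half open; "tx", "ty", "tz": the shift along the tool's x, y, z in mm; "roll": the turn about the tool's y in degrees. In form: [{"claw": .., "tx": .., "ty": .., "tz": .., "roll": ..}, ...]. A call has 1 to 8 rows; each row shifts and turns the pose as measured when the row begins, along the tool's axes as they then stand; what a row does not reach is not made up. A row lasts 1/8 s, in which the tool goes at most 62.5 mm and 10.7 degrees, less where a joint would pass 70% of its speed; a pose out of reach is approached as far as the arm can. A call is refused whole if a number of a shift passes 62.5 or a number of a turn 10.7, either way. A call with a gripper value outside its range is refused whole. The fingers move at their own pace and stop on an object; the grip force is fixed at half the most. Time passes only in rows, so rows that do not move let the fingers close. It gives the time, the measured TCP pose, the force and the opening at its end, in the units of the state.
- observe(): the state, without advancing time (a new reading comes with each control period).
- grab_frame(name): name is "scene" or "side" or "wrist"; returns a dict with "pixels" (400x640x3 uint8, red, green, blue), "range_z" (400x640 float32, m along the optical axis (not along the pixel's ray), 0 where there is no reading), "vfov" (degrees; the focal length in pixels is half the picture's height over the tangent of half this angle, whatever the lens; pixels are square), "cx", "cy" (the principal point, pixels), "rvec" (rotation vector, rad) and "tvec" (3), from world to camera coordinates, as OpenCV has them; the wrist camera has in their place "mount" (4x4, takes a point from camera to tool coordinates, whose origin is the TCP and whose axes are the tool frame's). Camera axes: x right, y down, z forward; pixel columns grow to the right and rows downward; lengths in m; the calibration is good to about 2 mm. The wrist camera is an equidistant fisheye: a pixel r from the principal point sees the ray r / f radians off the axis. A picture is of the moment at which its call begins: read the wrist's pose just before it.
- finish_job(): hands the job in, once; it reports no verdict.
The state is a dict: "t": time; "q": joint angles; "qd": joint speeds; "joint_efforts": joint torques, N m; "eef_pos": TCP position; "ee_rot": TCP orientation; "contact_force": force on the tool from outside, world axes, zero at the start; "wrist_torque": the same for the moment, N m; "opening": finger opening in m.
Only numpy, scipy, OpenCV 4.12 (cv2) and the standard library are available. Lean on these libraries where they do the work, as an engineer would, in place of code of your own. Each camera call takes 0.05 s, during which the arm holds its last target.

## Working session

There is one attempt and no reset: what is moved stays moved. The work goes in short steps, Python scripts to look and compute and a shell command to move; the robot and the scene stay as the last step left them, time stands still between calls to the robot, and variables do not carry over. Pictures are saved under pics/ and viewed, and the job is handed in when it is done.

```bash
ls; mkdir -p pics; python3 - <<'E'
from plant import observe, grab_frame, grip_point_offset
import cv2,numpy as np
print(grip_point_offset)
s=observe();print(s)
for n in("scene","side","wrist"):
    f=grab_frame(n)
    cv2.imwrite(f"pics/{n}0.png",f["pixels"][:,:,::-1]); np.savez(f"/tmp/{n}0.npz",**f)
    print(n,{k:v for k,v in f.items() if k not in("pixels","range_z")})
E
```

```text
pics
0.0187
{'t': 0.0, 'q': array([ 7.49482210e+01,  1.51678705e+01,  9.19816704e+01, -2.12842089e-03,
        7.29766611e+01, -2.11407296e+00]), 'qd': array([ 0.02756992,  0.05429868, -0.03619029, -0.00826909, -0.01054278,
       -0.04334345]), 'joint_efforts': array([ 1.22484085e-03, -5.15127432e+01, -3.67310500e+01,  1.90990763e-04,
        1.29301954e-02,  8.63903381e-06]), 'eef_pos': array([0.15094943, 0.65715665, 0.22997324]), 'ee_rot': array([[ 2.23880324e-01, -5.37705615e-04, -9.74616495e-01],
       [ 9.74614154e-01, -2.13629374e-03,  2.23880965e-01],
       [-2.20244917e-03, -9.99997574e-01,  4.57813692e-05]]), 'contact_force': array([-0.15136135, -0.23016135,  1.02841337]), 'wrist_torque': array([ 0.03044091,  0.026061  , -0.00099738]), 'opening': 0.08567566982245625}
scene {'vfov': 57.40969110517386, 'cx': 322.7651182086392, 'cy': 200.4432641512127, 'rvec': array([ 1.43901242,  2.13953763, -0.88932172]), 'tvec': array([ 0.22457176, -0.30774785,  1.59622843])}
side {'vfov': 44.24272858317068, 'cx': 313.01779674247854, 'cy': 201.56624064427356, 'rvec': array([ 0.1438068 , -2.84241405,  1.23846686]), 'tvec': array([0.54215044, 0.13934277, 1.65732006])}
wrist {'vfov': 65.70646984690485, 'cx': 324.4228771004453, 'cy': 200.16670494916914, 'mount': array([[ 9.99999782e-01, -4.33860260e-06,  6.59997672e-04,
        -4.65056898e-04],
       [-6.33123725e-04, -2.88820907e-01,  9.57382934e-01,
        -1.42214057e-01],
       [ 1.86467422e-04, -9.57383143e-01, -2.88820847e-01,
         7.29549816e-02],
       [ 0.00000000e+00,  0.00000000e+00,  0.00000000e+00,
         1.00000000e+00]])}
```

View pics/scene0.png

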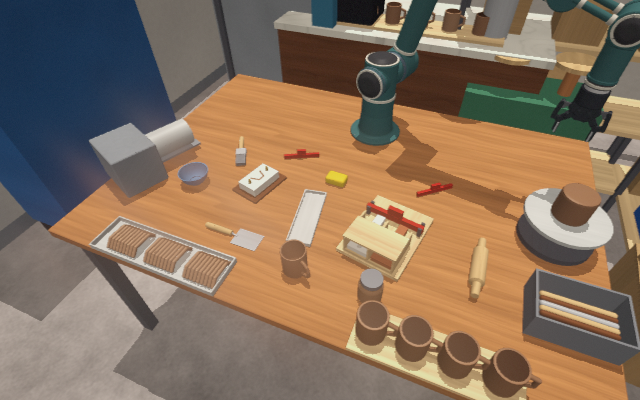

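View pics/side0.png

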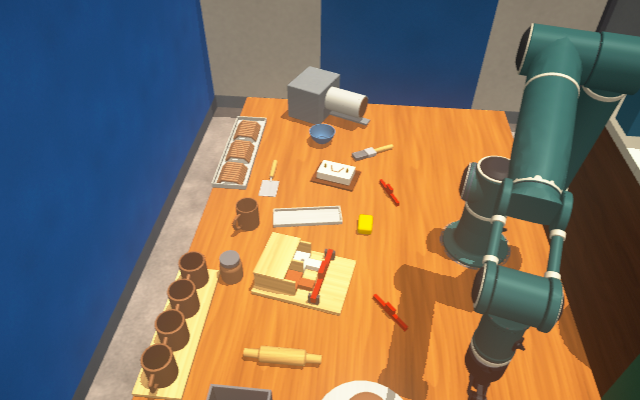

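View pics/wrist0.png

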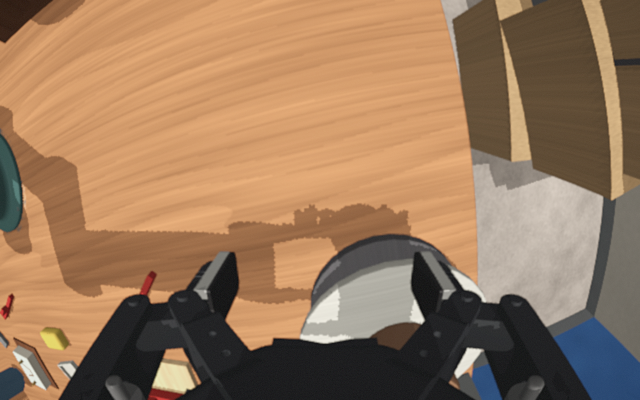

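```bash
cat > h.py <<'E'
import cv2,numpy as np
from scipy.spatial.transform import Rotation as R
def load(n): return dict(np.load(f"/tmp/{n}.npz"))
def cloud(f):
    d=f["range_z"];H,W=d.shape
    fl=H/2/np.tan(np.radians(float(f["vfov"]))/2)
    v,u=np.mgrid[:H,:W]
    P=np.stack([(u-float(f["cx"]))/fl*d,(v-float(f["cy"]))/fl*d,d],-1)
    Rm=cv2.Rodrigues(f["rvec"])[0]
    Pw=(P-f["tvec"])@Rm
    Pw[d<=0]=np.nan
    return Pw
def proj(f,p):
    fl=200/np.tan(np.radians(float(f["vfov"]))/2)
    K=np.array([[fl,0,float(f["cx"])],[0,fl,float(f["cy"])],[0,0,1]])
    return cv2.projectPoints(np.asarray(p,float).reshape(-1,3),f["rvec"],f["tvec"],K,None)[0][:,0]
E
python3 - <<'E'
from h import *
for n in("scene0","side0"):
    f=load(n);P=cloud(f)
    z=P[...,2]
    m=(np.abs(z)<.01)
    print(n,np.nanmedian(z[m]), m.sum())
    # ortho top view 2mm/px  x 0.1..1.1 up, y
    img=np.zeros((600,800,3),np.uint8);zb=np.full((600,800),-1.)
    img_=f["pixels"]
    ok=np.isfinite(z)&(z<.3)&(z>-.02)
    for p,c in zip(P[ok],img_[ok]):
        r=int((1.15-p[0])/.002);cc=int((.8-p[1])/.002)
        if 0<=r<600 and 0<=cc<800 and p[2]>zb[r,cc]: zb[r,cc]=p[2];img[r,cc]=c
    img=cv2.dilate(img,np.ones((3,3)))
    for k in range(0,16): 
        cv2.putText(img,f"{.8-.1*k:.1f}",(k*50,10),0,.35,(255,255,0))
        cv2.putText(img,f"{1.15-.1*k:.2f}",(0,k*50),0,.35,(255,255,0))
    cv2.imwrite(f"pics/o_{n}.png",img[:,:,::-1])
f=load("scene0")["pixels"]
cv2.imwrite("pics/c1.png",cv2.resize(f[185:285,330:440],None,fx=7,fy=6,interpolation=2)[:600,:800,::-1])
cv2.imwrite("pics/c2.png",cv2.resize(f[130:250,200:340],None,fx=5,fy=5,interpolation=2)[:,:,::-1])
E
```

```text
scene0 -0.0010166464626947974 82672
side0 0.0004068172388792822 74351
```

View pics/o_scene0.png

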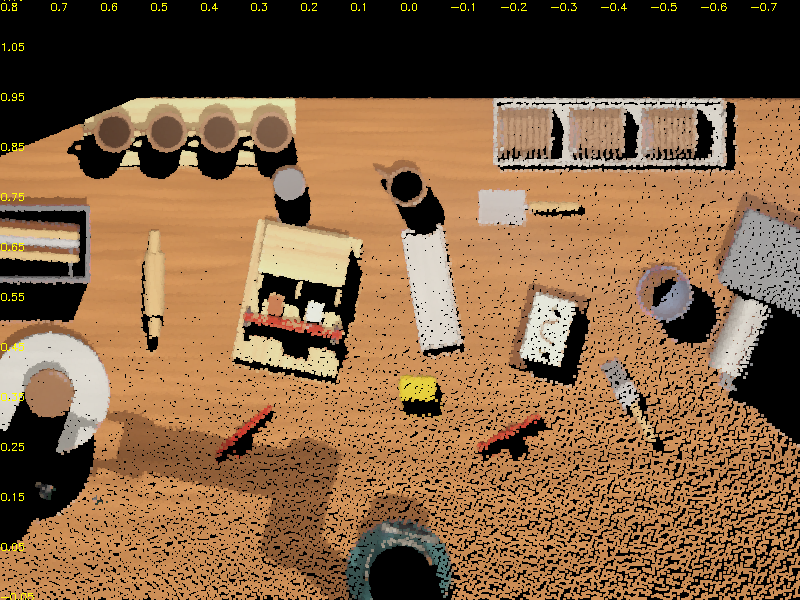

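View pics/o_side0.png

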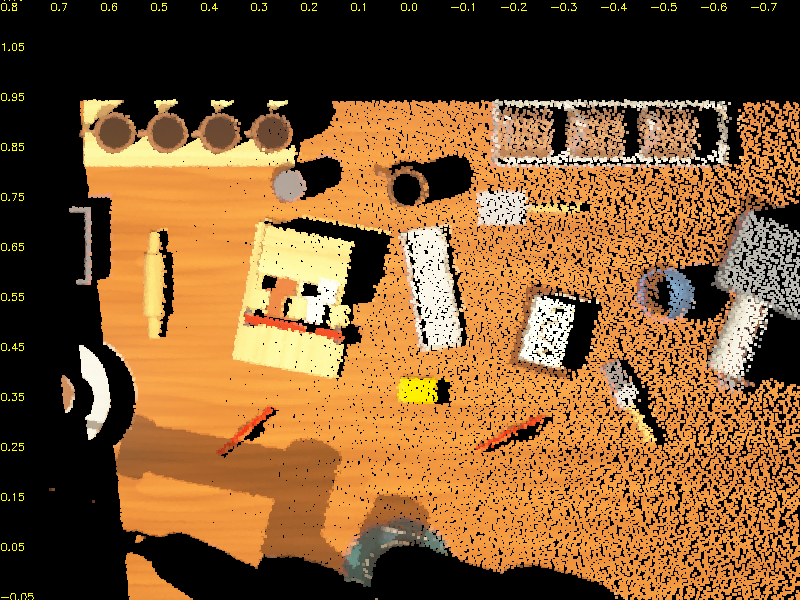

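View pics/c1.png

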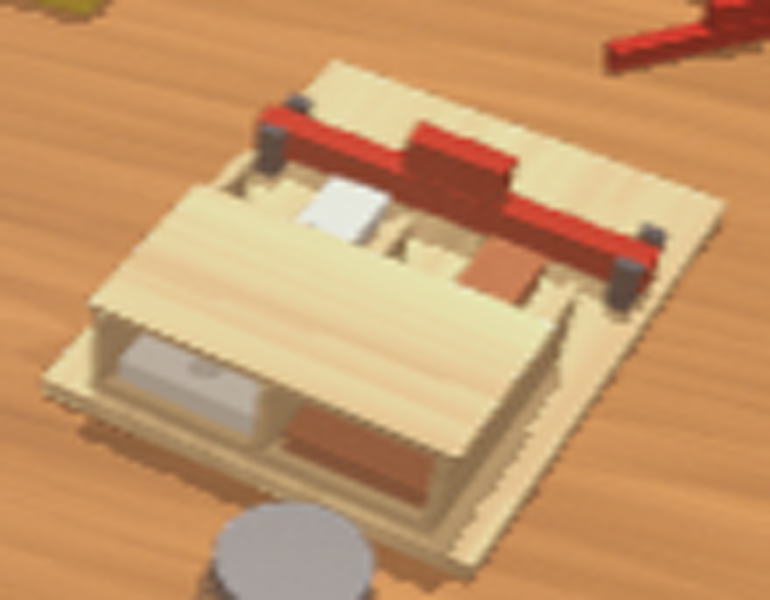

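View pics/c2.png

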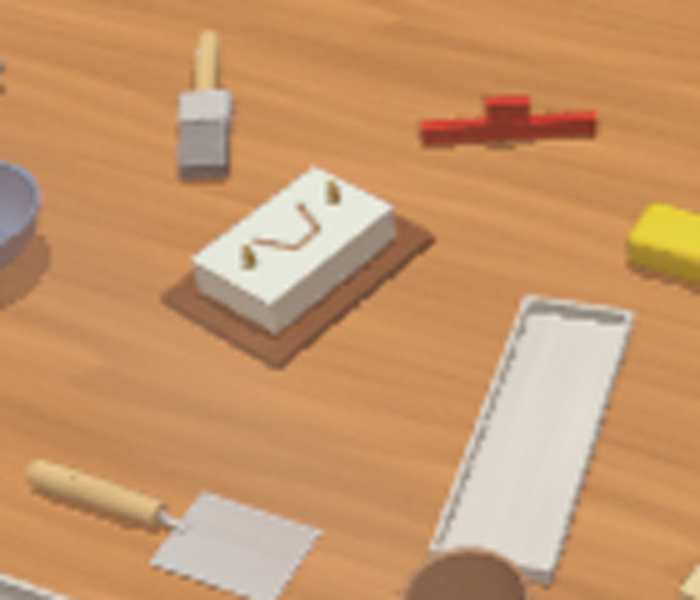

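```bash
cat > fit.py <<'E'
from h import *
def rect(pts,name,inset=True):
    r=cv2.minAreaRect(pts.astype(np.float32))
    (cx,cy),(w,h),a=r
    if w<h: w,h,a=h,w,a+90
    a=(a+90)%180-90
    print(f"{name}: c=({cx:.4f},{cy:.4f}) L={w:.4f} W={h:.4f} longaxis yaw={a:.2f} n={len(pts)}")
    return cx,cy,w,h,a
def sel(P,x0,x1,y0,y1,z0,z1,extra=None):
    m=(P[...,0]>x0)&(P[...,0]<x1)&(P[...,1]>y0)&(P[...,1]<y1)&(P[...,2]>z0)&(P[...,2]<z1)
    if extra is not None:m&=extra
    return m
E
python3 - <<'E'
from fit import *
for n in("scene0","side0"):
    f=load(n);P=cloud(f);c=f["pixels"].astype(int)
    red=(c[...,0]>90)&(c[...,1]<.4*c[...,0])&(c[...,2]<.4*c[...,0])
    print(n)
    m=sel(P,-.1+.45,.72,.08,.36,.008,.022); rect(P[m][:,:2],"deck"); print(np.median(P[m][:,2]))
    m=sel(P,.45,.72,.05,.36,.078,.095); rect(P[m][:,:2],"roof",);print(np.median(P[m][:,2]))
    m=sel(P,.4,.6,.1,.36,.035,.12,red); rect(P[m][:,:2],"bar");
    m=sel(P,.4,.6,.1,.36,.062,.12,red); rect(P[m][:,:2],"grip");print(np.max(P[m][:,2]))
    m=sel(P,.4,.75,-.12,.03,.009,.02); rect(P[m][:,:2],"tray"); print(np.median(P[m][:,2]))
    m=sel(P,.35,.65,-.4,-.18,.036,.045); rect(P[m][:,:2],"base"); print(np.median(P[m][:,2]))
    m=sel(P,.35,.65,-.4,-.18,.046,.062); q=P[m];print("pins",len(q)); 
    k=cv2.kmeans(q[:,:2].astype(np.float32),2,None,(3,20,1e-5),5,0)[2];print(k,(k.mean(0)),np.linalg.norm(k[0]-k[1]))
    m=sel(P,.35,.65,-.4,-.18,.006,.012); rect(P[m][:,:2],"board");
    wh=(c.min(-1)>170)
    m=sel(P,.5,.62,.12,.24,.02,.045,wh); rect(P[m][:,:2],"tongue"); print(np.median(P[m],axis=0))
E
```

```text
scene0
deck: c=(0.5531,0.2053) L=0.2836 W=0.2111 longaxis yaw=-11.09 n=1543
0.01387987637201465
roof: c=(0.6336,0.1904) L=0.1722 W=0.1110 longaxis yaw=78.27 n=1541
0.08279001421573286
bar: c=(0.4994,0.2161) L=0.1945 W=0.0173 longaxis yaw=78.82 n=175
grip: c=(0.5000,0.2159) L=0.0434 W=0.0139 longaxis yaw=81.95 n=43
0.07610775425368296
tray: c=(0.6016,-0.0584) L=0.2972 W=0.0808 longaxis yaw=9.57 n=211
0.012781866609970655
base: c=(0.4909,-0.2965) L=0.1318 W=0.0842 longaxis yaw=-14.10 n=483
0.038865592207292056
pins 18
[[ 0.4477173  -0.28447938]
 [ 0.53395027 -0.3055301 ]] [ 0.4908338  -0.29500473] 0.088765174
board: c=(0.4919,-0.2951) L=0.1714 W=0.1199 longaxis yaw=-14.84 n=246
tongue: c=(0.5264,0.1699) L=0.0367 W=0.0299 longaxis yaw=-11.83 n=80
[0.52567667 0.170716   0.03393724]
side0
deck: c=(0.5203,0.2193) L=0.3478 W=0.2303 longaxis yaw=-8.06 n=2324
0.015147028687449795
roof: c=(0.5869,0.1986) L=0.1939 W=0.1807 longaxis yaw=-11.42 n=1374
0.08390525301383236
bar: c=(0.4960,0.2153) L=0.1977 W=0.0169 longaxis yaw=79.79 n=217
grip: c=(0.4945,0.2124) L=0.0497 W=0.0138 longaxis yaw=78.90 n=57
0.0802632497419274
tray: c=(0.5994,-0.0468) L=0.3023 W=0.1351 longaxis yaw=2.33 n=326
0.01283685067812439
base: c=(0.4852,-0.2936) L=0.1304 W=0.0870 longaxis yaw=-14.70 n=408
0.040096643502852566
pins 23
[[ 0.5248871  -0.2991639 ]
 [ 0.44891593 -0.2729754 ]] [ 0.48690152 -0.28606963] 0.08035829
board: c=(0.5002,-0.2902) L=0.2994 W=0.2172 longaxis yaw=2.41 n=289
tongue: c=(0.5480,0.1585) L=0.0898 W=0.0619 longaxis yaw=-9.01 n=241
[0.5504317  0.15784496 0.03513471]
```

```bash
cat > plan.py <<'E'
import sys,numpy as np
from plant import observe
# usage: plan.py x y z yaw n  -> suggested rows from current pose (tool down)
def yaw(Rm): return np.degrees(np.arctan2(Rm[1,0],Rm[0,0]))
def main(x,y,z,yw,n):
    s=observe();p=s["eef_pos"];Rm=s["ee_rot"];y0=yaw(Rm)
    dy=(yw-y0+180)%360-180
    d=np.array([x,y,z])-p
    print("now",p.round(4),"yaw",round(y0,2),"d",d.round(4),"dyaw",round(dy,2),"t",round(s["t"],2))
    n=int(max(n,np.ceil(np.linalg.norm(d)/.0600),np.ceil(abs(dy)/10.5)))
    for i in range(n):
        a=np.radians(y0+dy*i/n);X=np.array([np.cos(a),np.sin(a),0]);Z=np.array([-np.sin(a),np.cos(a),0])
        st=d/n*1000
        print(f'{{"tx":{st@X:.1f},"ty":{-st[2]:.1f},"tz":{st@Z:.1f},"roll":{-dy/n:.1f}}},')
if __name__=="__main__": main(*map(float,sys.argv[1:]))
E
python3 plan.py .499 .216 .22 -11.2 10
```

```text
now [0.1509 0.6573 0.2302] yaw 77.06 d [ 0.3481 -0.4413 -0.0102] dyaw -88.26 t 0.15
{"tx":-35.2,"ty":1.0,"tz":-43.8,"roll":8.8},
{"tx":-28.1,"ty":1.0,"tz":-48.7,"roll":8.8},
{"tx":-20.3,"ty":1.0,"tz":-52.4,"roll":8.8},
{"tx":-12.0,"ty":1.0,"tz":-54.9,"roll":8.8},
{"tx":-3.4,"ty":1.0,"tz":-56.1,"roll":8.8},
{"tx":5.2,"ty":1.0,"tz":-56.0,"roll":8.8},
{"tx":13.7,"ty":1.0,"tz":-54.5,"roll":8.8},
{"tx":21.9,"ty":1.0,"tz":-51.7,"roll":8.8},
{"tx":29.6,"ty":1.0,"tz":-47.8,"roll":8.8},
{"tx":36.6,"ty":1.0,"tz":-42.6,"roll":8.8},
```

```bash
python3 -m inch '[{"claw":1,"tx":-35,"ty":0,"tz":-44,"roll":8.8},{"claw":1,"tx":-28,"ty":0,"tz":-49,"roll":8.8},{"claw":1,"tx":-20,"ty":0,"tz":-52,"roll":8.8},{"claw":1,"tx":-12,"ty":0,"tz":-55,"roll":8.8},{"claw":1,"tx":-3,"ty":0,"tz":-56,"roll":8.8},{"claw":1,"tx":5,"ty":0,"tz":-56,"roll":8.8},{"claw":1,"tx":14,"ty":0,"tz":-54,"roll":8.8},{"claw":1,"tx":22,"ty":0,"tz":-52,"roll":8.8}]'; python3 plan.py .499 .216 .22 -11.2 1
```

```text
t: 1.15
eef_pos: [0.4297, 0.2933, 0.2277]
ee_rot: [[0.996, -0.001, -0.084], [0.084, -0.004, 0.996], [-0.001, -1.0, -0.003]]
contact_force: [1.4, 0.7, -0.2]
opening: 0.0855
now [0.4297 0.2933 0.2277] yaw 4.83 d [ 0.0693 -0.0773 -0.0077] dyaw -16.03 t 1.15
{"tx":31.3,"ty":3.8,"tz":-41.4,"roll":8.0},
{"tx":36.7,"ty":3.8,"tz":-36.7,"roll":8.0},
```

```bash
python3 -m inch '[{"claw":1,"tx":31,"ty":4,"tz":-41,"roll":8},{"claw":1,"tx":37,"ty":4,"tz":-37,"roll":8},{"claw":1,"tx":0,"ty":0,"tz":0,"roll":0}]'; cat >> h.py <<'E'
def wcloud(f,s):
    d=f["range_z"];H,W=d.shape
    fl=H/2/np.tan(np.radians(float(f["vfov"]))/2)
    v,u=np.mgrid[:H,:W];a=u-float(f["cx"]);b=v-float(f["cy"]);r=np.hypot(a,b)+1e-9
    th=r/fl; t=np.tan(th)
    P=np.stack([a/r*t*d,b/r*t*d,d],-1)
    M=f["mount"];Pt=P@M[:3,:3].T+M[:3,3]
    Pw=Pt@s["ee_rot"].T+s["eef_pos"]
    Pw[(d<=0)|(th>1.45)]=np.nan
    return Pw
def wgrab(name):
    from plant import observe,grab_frame
    s=observe();f=grab_frame("wrist")
    cv2.imwrite(f"pics/{name}.png",f["pixels"][:,:,::-1]); np.savez(f"/tmp/{name}.npz",ee_rot=s["ee_rot"],eef_pos=s["eef_pos"],**f)
    return f,s,wcloud(f,s)
E
python3 plan.py .499 .216 .22 -11.2 1
python3 - <<'E'
from fit import *
f,s,P=wgrab("w1")
c=f["pixels"].astype(int)
red=(c[...,0]>90)&(c[...,1]<.4*c[...,0])&(c[...,2]<.4*c[...,0])
m=sel(P,.35,.6,.08,.38,.008,.022); rect(P[m][:,:2],"deck"); print(np.median(P[m][:,2]))
m=sel(P,.4,.6,.1,.36,.030,.12,red); rect(P[m][:,:2],"bar");
m=sel(P,.4,.6,.1,.36,.065,.12,red); rect(P[m][:,:2],"grip");print(np.median(P[m],axis=0))
m=sel(P,.4,.6,.1,.36,.04,.052,red); rect(P[m][:,:2],"barbody");print(np.median(P[m],axis=0))
E
```

```text
t: 1.52
eef_pos: [0.502, 0.2096, 0.2194]
ee_rot: [[0.978, -0.001, 0.209], [-0.209, -0.004, 0.978], [0.0, -1.0, -0.004]]
contact_force: [0.3, -0.1, -0.3]
opening: 0.0852
now [0.502  0.2096 0.2194] yaw -12.06 d [-0.003   0.0064  0.0006] dyaw 0.86 t 1.52
{"tx":-4.3,"ty":-0.6,"tz":5.6,"roll":-0.9},
deck: c=(0.5051,0.2140) L=0.2107 W=0.1855 longaxis yaw=78.85 n=17033
0.014610465799573452
bar: c=(0.4978,0.2137) L=0.1971 W=0.0148 longaxis yaw=78.89 n=2367
grip: c=(0.4973,0.2135) L=0.0494 W=0.0133 longaxis yaw=77.98 n=712
[0.49776128 0.21480209 0.07354883]
barbody: c=(0.4978,0.2137) L=0.1971 W=0.0148 longaxis yaw=78.89 n=1623
[0.50361786 0.24987723 0.04559678]
```

View pics/w1.png

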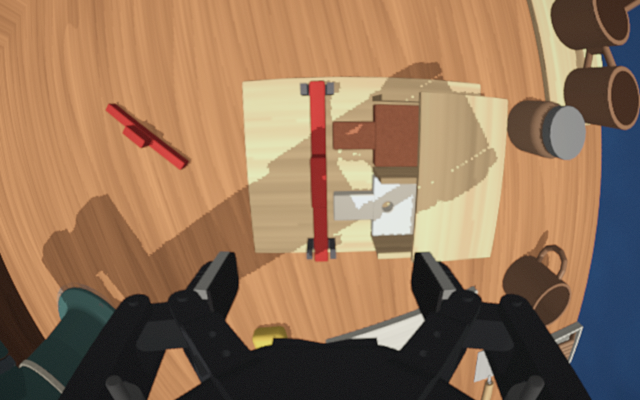

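```bash
python3 -m inch '[{"claw":0,"tx":-5,"ty":20,"tz":3,"roll":-0.9},{"claw":0,"tx":0,"ty":40,"tz":0,"roll":0},{"claw":0,"tx":0,"ty":30,"tz":0,"roll":0},{"claw":0,"tx":0,"ty":0,"tz":0,"roll":0}]';  python3 plan.py .498 .214 .043 -11.1 4
```

```text
t: 2.08
eef_pos: [0.494, 0.2186, 0.1281]
ee_rot: [[0.983, -0.001, 0.184], [-0.184, -0.001, 0.983], [-0.001, -1.0, -0.001]]
contact_force: [0.2, 0.6, 0.6]
opening: 0.0425
now [0.494  0.2186 0.1281] yaw -10.6 d [ 0.004  -0.0046 -0.0851] dyaw -0.5 t 2.08
{"tx":1.2,"ty":21.3,"tz":-0.9,"roll":0.1},
{"tx":1.2,"ty":21.3,"tz":-0.9,"roll":0.1},
{"tx":1.2,"ty":21.3,"tz":-0.9,"roll":0.1},
{"tx":1.2,"ty":21.3,"tz":-0.9,"roll":0.1},
```

```bash
python3 -m inch '[{"claw":0,"tx":4.8,"ty":20,"tz":-4,"roll":0.5},{"claw":0,"tx":0,"ty":20,"tz":0,"roll":0},{"claw":0,"tx":0,"ty":0,"tz":0,"roll":0}]';  python3 plan.py .498 .214 .043 -11.1 2
```

```text
t: 2.45
eef_pos: [0.4996, 0.2156, 0.0891]
ee_rot: [[0.982, 0.003, 0.19], [-0.19, 0.001, 0.982], [0.003, -1.0, 0.001]]
contact_force: [-0.3, -0.3, 1.1]
opening: 0.0424
now [0.4996 0.2156 0.0891] yaw -10.95 d [-0.0016 -0.0016 -0.0461] dyaw -0.15 t 2.45
{"tx":-0.6,"ty":23.1,"tz":-0.9,"roll":0.1},
{"tx":-0.6,"ty":23.1,"tz":-0.9,"roll":0.1},
```

```bash
python3 -m inch '[{"claw":0,"tx":-1.3,"ty":22,"tz":-2,"roll":0.1},{"claw":0,"tx":0,"ty":22,"tz":0,"roll":0},{"claw":0,"tx":0,"ty":0,"tz":0,"roll":0}]';  python3 plan.py .498 .214 .043 -11.1 1
```

```text
t: 2.82
eef_pos: [0.5015, 0.2151, 0.048]
ee_rot: [[0.981, 0.009, 0.192], [-0.192, 0.003, 0.981], [0.009, -1.0, 0.005]]
contact_force: [-0.5, 0.1, -0.2]
opening: 0.0428
now [0.5015 0.2151 0.048 ] yaw -11.04 d [-0.0035 -0.0011 -0.005 ] dyaw -0.06 t 2.83
{"tx":-3.2,"ty":5.0,"tz":-1.7,"roll":0.1},
```

```bash
python3 -m inch '[{"claw":0,"tx":-3,"ty":4,"tz":-1,"roll":0},{"claw":0,"tx":0,"ty":0,"tz":0,"roll":0},{"claw":-1,"tx":0,"ty":0,"tz":0,"roll":0},{"claw":-1,"tx":0,"ty":0,"tz":0,"roll":0},{"claw":-1,"tx":0,"ty":0,"tz":0,"roll":0}]';  python3 plan.py .498 .214 .043 -11.1 1
```

```text
t: 3.45
eef_pos: [0.5, 0.2158, 0.0474]
ee_rot: [[0.981, 0.013, 0.191], [-0.191, 0.005, 0.982], [0.012, -1.0, 0.008]]
contact_force: [-0.5, -0.3, -2.3]
opening: 0.0153
now [0.5    0.2158 0.0474] yaw -11.03 d [-0.002  -0.0018 -0.0044] dyaw -0.07 t 3.45
{"tx":-1.6,"ty":4.4,"tz":-2.1,"roll":0.1},
```

```bash
python3 -m inch '[{"claw":-1,"tx":0,"ty":-25,"tz":0,"roll":0},{"claw":-1,"tx":0,"ty":-30,"tz":0,"roll":0},{"claw":-1,"tx":0,"ty":-30,"tz":0,"roll":0},{"claw":-1,"tx":0,"ty":0,"tz":0,"roll":0}]'
python3 - <<'E'
from fit import *
for n in("scene0","side0"):
    f=load(n);P=cloud(f);c=f["pixels"].astype(int)
    grey=(c.max(-1)-c.min(-1)<40)
    m=sel(P,.42,.72,-.13,.04,.002,.02,grey); q=P[m][:,:2]
    r=rect(q,"tray")
    # robust: trimmed along axes
    a=np.radians(9.7);u=np.array([np.cos(a),np.sin(a)]);v=np.array([-u[1],u[0]])
    pu=q@u;pv=q@v
    for pr in(1,2,0.3):
        lu=np.percentile(pu,[pr,100-pr]);lv=np.percentile(pv,[pr,100-pr])
        print(lu.ptp() if 0 else lu[1]-lu[0],lv[1]-lv[0],lu.mean()*u+lv.mean()*v)
E
python3 plan.py .57 -.055 .13 -80 4
```

```text
t: 3.95
eef_pos: [0.4987, 0.2146, 0.1332]
ee_rot: [[0.981, 0.013, 0.191], [-0.191, 0.004, 0.982], [0.012, -1.0, 0.006]]
contact_force: [-0.4, -0.0, -2.0]
opening: 0.0152
tray: c=(0.5757,-0.0625) L=0.2428 W=0.0798 longaxis yaw=9.74 n=940
0.2378772379145052 0.07806377894240288 [ 0.57472106 -0.06219191]
0.23363573305831953 0.07741837163052126 [ 0.57357254 -0.06228224]
0.24030978892150356 0.07901520131272637 [ 0.5756824  -0.06225141]
tray: c=(0.5723,-0.0637) L=0.2356 W=0.0860 longaxis yaw=11.00 n=734
0.23035989764089115 0.07980345470878415 [ 0.57352676 -0.06311427]
0.22639445267961122 0.07778730736744206 [ 0.57365771 -0.06328927]
0.23392190974175192 0.08163542269097203 [ 0.57221278 -0.0637482 ]
now [0.4987 0.2146 0.1332] yaw -11.03 d [ 0.0713 -0.2696 -0.0032] dyaw -68.97 t 3.95
{"tx":17.4,"ty":0.5,"tz":-35.9,"roll":9.9},
{"tx":23.2,"ty":0.5,"tz":-32.4,"roll":9.9},
{"tx":28.4,"ty":0.5,"tz":-27.9,"roll":9.9},
{"tx":32.8,"ty":0.5,"tz":-22.6,"roll":9.9},
{"tx":36.2,"ty":0.5,"tz":-16.7,"roll":9.9},
{"tx":38.5,"ty":0.5,"tz":-10.2,"roll":9.9},
{"tx":39.7,"ty":0.5,"tz":-3.5,"roll":9.9},
```

```bash
python3 plan.py .574 -.0625 .135 -80.1 8
```

```text
now [0.4987 0.2146 0.1332] yaw -11.03 d [ 0.0753 -0.2771  0.0018] dyaw -69.07 t 3.95
{"tx":15.9,"ty":-0.2,"tz":-32.2,"roll":8.6},
{"tx":20.5,"ty":-0.2,"tz":-29.5,"roll":8.6},
{"tx":24.7,"ty":-0.2,"tz":-26.0,"roll":8.6},
{"tx":28.3,"ty":-0.2,"tz":-22.0,"roll":8.6},
{"tx":31.3,"ty":-0.2,"tz":-17.5,"roll":8.6},
{"tx":33.6,"ty":-0.2,"tz":-12.6,"roll":8.6},
{"tx":35.1,"ty":-0.2,"tz":-7.4,"roll":8.6},
{"tx":35.8,"ty":-0.2,"tz":-2.1,"roll":8.6},
```

```bash
python3 -m inch '[{"claw":-1,"tx":16,"ty":0,"tz":-32,"roll":8.6},{"claw":-1,"tx":20,"ty":0,"tz":-29,"roll":8.6},{"claw":-1,"tx":25,"ty":0,"tz":-26,"roll":8.6},{"claw":-1,"tx":28,"ty":0,"tz":-22,"roll":8.6},{"claw":-1,"tx":31,"ty":0,"tz":-17,"roll":8.6},{"claw":-1,"tx":34,"ty":0,"tz":-13,"roll":8.6},{"claw":-1,"tx":35,"ty":0,"tz":-7,"roll":8.6},{"claw":-1,"tx":0,"ty":0,"tz":0,"roll":0}]'
python3 plan.py .574 -.0625 .10 -80.1 2
```

```text
t: 4.95
eef_pos: [0.5575, -0.0351, 0.1186]
ee_rot: [[0.291, -0.001, 0.957], [-0.957, 0.002, 0.291], [-0.003, -1.0, -0.001]]
contact_force: [0.4, -0.0, -1.4]
opening: 0.0148
now [ 0.5575 -0.0351  0.1186] yaw -73.09 d [ 0.0165 -0.0274 -0.0186] dyaw -7.01 t 4.95
{"tx":15.5,"ty":9.3,"tz":3.9,"roll":3.5},
{"tx":15.2,"ty":9.3,"tz":4.8,"roll":3.5},
```

```bash
python3 -m inch '[{"claw":-1,"tx":16,"ty":9,"tz":4,"roll":3.6},{"claw":-1,"tx":15,"ty":9,"tz":5,"roll":3.6},{"claw":-1,"tx":0,"ty":0,"tz":0,"roll":0}]'
python3 plan.py .574 -.0625 .0295 -80.1 3
```

```text
t: 5.32
eef_pos: [0.5714, -0.0613, 0.0954]
ee_rot: [[0.169, -0.008, 0.986], [-0.986, 0.005, 0.169], [-0.006, -1.0, -0.007]]
contact_force: [-0.6, 0.3, -1.8]
opening: 0.015
now [ 0.5714 -0.0613  0.0954] yaw -80.28 d [ 0.0026 -0.0012 -0.0659] dyaw 0.18 t 5.33
{"tx":0.5,"ty":22.0,"tz":0.8,"roll":-0.1},
{"tx":0.5,"ty":22.0,"tz":0.8,"roll":-0.1},
{"tx":0.5,"ty":22.0,"tz":0.8,"roll":-0.1},
```

```bash
python3 - <<'E'
from fit import *
f,s,P=wgrab("w2")
c=f["pixels"].astype(int)
red=(c[...,0]>90)&(c[...,1]<.4*c[...,0])&(c[...,2]<.4*c[...,0])
m=sel(P,.4,.75,-.2,.1,.05,.2,red); rect(P[m][:,:2],"bar");print(P[m][:,2].min(),P[m][:,2].max())
grey=(c.max(-1)-c.min(-1)<40)
m=sel(P,.4,.75,-.2,.1,.002,.02,grey); rect(P[m][:,:2],"tray")
E
```

```text
bar: c=(0.5892,-0.0586) L=0.1575 W=0.0159 longaxis yaw=9.98 n=8803
0.09012803863841261 0.17057119233437018
tray: c=(0.6361,-0.0447) L=0.3263 W=0.2366 longaxis yaw=-21.94 n=17446
```

View pics/w2.png

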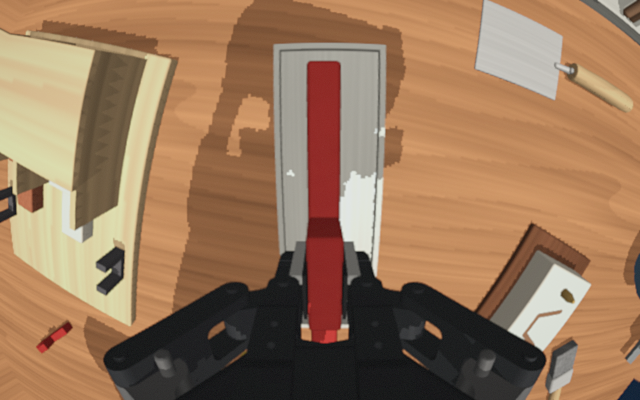

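The wrist picture shows the bar held lengthwise over the tray (bar around columns 307–343, tray 275–385), aligned and level.

```bash
python3 -m inch '[{"claw":-1,"tx":1,"ty":22,"tz":2,"roll":0},{"claw":-1,"tx":0,"ty":20,"tz":0,"roll":0},{"claw":-1,"tx":0,"ty":8,"tz":0,"roll":0},{"claw":-1,"tx":0,"ty":0,"tz":0,"roll":0}]'
python3 plan.py .574 -.0625 .0295 -80.1 1
```

```text
t: 5.88
eef_pos: [0.572, -0.0574, 0.0451]
ee_rot: [[0.178, -0.008, 0.984], [-0.984, 0.006, 0.178], [-0.007, -1.0, -0.007]]
contact_force: [-0.6, -0.2, -0.2]
opening: 0.0149
now [ 0.572  -0.0574  0.0451] yaw -79.76 d [ 0.002  -0.0051 -0.0156] dyaw -0.34 t 5.88
{"tx":5.4,"ty":15.6,"tz":1.0,"roll":0.3},
```

```bash
python3 -m inch '[{"claw":-1,"tx":5,"ty":9,"tz":1,"roll":0},{"claw":-1,"tx":0,"ty":6,"tz":0,"roll":0},{"claw":-1,"tx":0,"ty":0,"tz":0,"roll":0}]'
python3 plan.py .574 -.0625 .0295 -80.1 1
```

```text
t: 6.25
eef_pos: [0.5753, -0.0622, 0.0309]
ee_rot: [[0.179, -0.005, 0.984], [-0.984, 0.006, 0.179], [-0.006, -1.0, -0.004]]
contact_force: [-0.5, 0.3, -0.9]
opening: 0.0152
now [ 0.5753 -0.0622  0.0309] yaw -79.7 d [-0.0013 -0.0003 -0.0014] dyaw -0.4 t 6.25
{"tx":0.1,"ty":1.4,"tz":-1.4,"roll":0.4},
```

```bash
python3 -m inch '[{"claw":-1,"tx":0,"ty":3,"tz":0,"roll":0},{"claw":-1,"tx":0,"ty":2,"tz":0,"roll":0}]'

```

```text
t: 6.5
eef_pos: [0.5759, -0.0622, 0.0294]
ee_rot: [[0.179, -0.005, 0.984], [-0.984, 0.006, 0.179], [-0.007, -1.0, -0.004]]
contact_force: [-8.6, 0.5, 15.0]
opening: 0.0147
```

```bash
python3 -m inch '[{"claw":0,"tx":0,"ty":0,"tz":0,"roll":0},{"claw":0,"tx":0,"ty":0,"tz":0,"roll":0},{"claw":0,"tx":0,"ty":0,"tz":0,"roll":0},{"claw":0,"tx":0,"ty":-30,"tz":0,"roll":0},{"claw":0,"tx":0,"ty":-40,"tz":0,"roll":0},{"claw":0,"tx":0,"ty":-40,"tz":0,"roll":0},{"claw":0,"tx":0,"ty":-30,"tz":0,"roll":0}]'
python3 - <<'E'
from fit import *
f,s,P=wgrab("w3")
c=f["pixels"].astype(int)
red=(c[...,0]>90)&(c[...,1]<.4*c[...,0])&(c[...,2]<.4*c[...,0])
m=sel(P,.4,.75,-.2,.1,.0,.1,red); rect(P[m][:,:2],"bar")
m=sel(P,.4,.75,-.2,.1,.02,.035,red); q=P[m]; print(np.median(q[:,2])); A=np.c_[q[:,:2],np.ones(len(q))]; print(np.linalg.lstsq(A,q[:,2],rcond=None)[0])
m=sel(P,.4,.75,-.2,.1,.045,.1,red); rect(P[m][:,:2],"grip");print(np.median(P[m],axis=0))
E
python3 plan.py .52 .175 .1 -80.1 1
```

```text
t: 7.38
eef_pos: [0.5745, -0.0629, 0.1696]
ee_rot: [[0.178, -0.011, 0.984], [-0.984, 0.007, 0.178], [-0.009, -1.0, -0.01]]
contact_force: [0.3, 0.0, -1.0]
opening: 0.0423
bar: c=(0.5738,-0.0631) L=0.1972 W=0.0138 longaxis yaw=10.23 n=2776
0.0276168653911249
[-0.00032245  0.00112435  0.02787921]
grip: c=(0.5744,-0.0630) L=0.0504 W=0.0136 longaxis yaw=10.67 n=871
[ 0.57639754 -0.06267745  0.05546488]
now [ 0.5771 -0.0633  0.1742] yaw -79.72 d [-0.0571  0.2383 -0.0742] dyaw -0.38 t 7.42
{"tx":-48.9,"ty":14.8,"tz":-2.7,"roll":0.1},
{"tx":-48.9,"ty":14.8,"tz":-2.8,"roll":0.1},
{"tx":-48.9,"ty":14.8,"tz":-2.9,"roll":0.1},
{"tx":-48.9,"ty":14.8,"tz":-2.9,"roll":0.1},
{"tx":-48.9,"ty":14.8,"tz":-3.0,"roll":0.1},
```

View pics/w3.png

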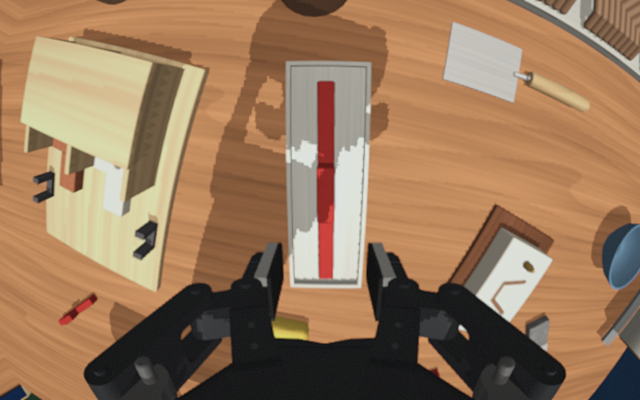

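```bash
python3 - <<'E'
from fit import *
s=dict(np.load("/tmp/w1.npz"));P=wcloud(s,s);c=s["pixels"].astype(int)
wh=(c.min(-1)>90)&(c.max(-1)-c.min(-1)<45)
v,u=np.mgrid[:400,:640]
m=wh&(u>325)&(u<420)&(v>170)&(v<240)&(P[...,2]>.028)&(P[...,2]<.04)
print(np.median(P[m][:,2]),m.sum())
a=np.radians(-11.1);ux=np.array([np.cos(a),np.sin(a)]);uy=np.array([-ux[1],ux[0]])
C=np.array([.5518,.2031]);q=(P[m][:,:2]-C)
X=q@ux;Y=q@uy
for lo in np.arange(-.05,.05,.008):
    k=(X>lo)&(X<lo+.008)
    if k.sum()>5: print(round(lo,3),k.sum(),np.percentile(Y[k],[1,99]).round(4))
m=sel(P,.35,.6,.08,.38,.008,.022);q=P[m][:,:2]-C
print(np.percentile(q@ux,[.2,99.8]),np.percentile(q@uy,[.2,99.8]))
from plant import observe;print(observe()["q"].round(1))
print("tongue pt",C+ux*(-.018)+uy*(-.04))
E
python3 plan.py .5252 .168 .17 78.9 16
```

```text
0.034452336454859234 3126
-0.042 129 [-0.0518 -0.023 ]
-0.034 195 [-0.0521 -0.0236]
-0.026 195 [-0.0522 -0.0232]
-0.018 191 [-0.0524 -0.0232]
-0.01 191 [-0.0527 -0.0229]
-0.002 236 [-0.0715 -0.0051]
0.006 380 [-0.0751 -0.0074]
0.014 295 [-0.0719 -0.0129]
0.022 331 [-0.0756 -0.0132]
0.03 343 [-0.0755 -0.013 ]
0.038 346 [-0.0759 -0.0121]
0.046 294 [-0.0749 -0.0122]
[-0.13979113  0.02941394] [-0.10267645  0.10590994]
[ -8.9   7.6 107.    0.3  65.7  70.7]
tongue pt [0.52643585 0.16731369]
now [ 0.5771 -0.0633  0.1742] yaw -79.72 d [-0.0519  0.2313 -0.0042] dyaw 158.62 t 7.42
{"tx":-14.8,"ty":0.3,"tz":-0.6,"roll":-9.9},
{"tx":-14.7,"ty":0.3,"tz":1.9,"roll":-9.9},
{"tx":-14.1,"ty":0.3,"tz":4.4,"roll":-9.9},
{"tx":-13.2,"ty":0.3,"tz":6.8,"roll":-9.9},
{"tx":-11.8,"ty":0.3,"tz":9.0,"roll":-9.9},
{"tx":-10.1,"ty":0.3,"tz":10.9,"roll":-9.9},
{"tx":-8.0,"ty":0.3,"tz":12.4,"roll":-9.9},
{"tx":-5.8,"ty":0.3,"tz":13.6,"roll":-9.9},
{"tx":-3.3,"ty":0.3,"tz":14.4,"roll":-9.9},
{"tx":-0.8,"ty":0.3,"tz":14.8,"roll":-9.9},
{"tx":1.7,"ty":0.3,"tz":14.7,"roll":-9.9},
{"tx":4.3,"ty":0.3,"tz":14.2,"roll":-9.9},
{"tx":6.6,"ty":0.3,"tz":13.2,"roll":-9.9},
{"tx":8.8,"ty":0.3,"tz":11.9,"roll":-9.9},
{"tx":10.7,"ty":0.3,"tz":10.2,"roll":-9.9},
{"tx":12.3,"ty":0.3,"tz":8.2,"roll":-9.9},
```

```bash
python3 -m inch '[{"claw":0.2,"tx":-15,"ty":-1,"tz":0,"roll":-10},{"claw":0.2,"tx":-15,"ty":-1,"tz":2,"roll":-10},{"claw":0.2,"tx":-14,"ty":-1,"tz":4,"roll":-10},{"claw":0.2,"tx":-13,"ty":-1,"tz":7,"roll":-10},{"claw":0.2,"tx":-12,"ty":-1,"tz":9,"roll":-10},{"claw":0.2,"tx":-10,"ty":-1,"tz":11,"roll":-10},{"claw":0.2,"tx":-8,"ty":-1,"tz":12,"roll":-10},{"claw":0.2,"tx":-6,"ty":-1,"tz":14,"roll":-10}]';python3 plan.py .525 .170 .15 78.9 8
```

```text
t: 8.43
eef_pos: [0.5486, 0.0542, 0.1815]
ee_rot: [[0.999, -0.003, -0.048], [0.048, 0.005, 0.999], [-0.002, -1.0, 0.005]]
contact_force: [0.1, -0.1, 0.3]
opening: 0.0513
now [0.5486 0.0542 0.1815] yaw 2.78 d [-0.0236  0.1158 -0.0315] dyaw 76.12 t 8.43
{"tx":-2.2,"ty":3.9,"tz":14.6,"roll":-9.5},
{"tx":0.2,"ty":3.9,"tz":14.8,"roll":-9.5},
{"tx":2.6,"ty":3.9,"tz":14.5,"roll":-9.5},
{"tx":5.0,"ty":3.9,"tz":13.9,"roll":-9.5},
{"tx":7.2,"ty":3.9,"tz":12.9,"roll":-9.5},
{"tx":9.3,"ty":3.9,"tz":11.5,"roll":-9.5},
{"tx":11.0,"ty":3.9,"tz":9.8,"roll":-9.5},
{"tx":12.5,"ty":3.9,"tz":7.9,"roll":-9.5},
```

```bash
python3 -m inch '[{"claw":0.2,"tx":-2,"ty":4,"tz":15,"roll":-9.5},{"claw":0.2,"tx":0,"ty":4,"tz":15,"roll":-9.5},{"claw":0.2,"tx":3,"ty":4,"tz":14,"roll":-9.5},{"claw":0.2,"tx":5,"ty":4,"tz":14,"roll":-9.5},{"claw":0.2,"tx":7,"ty":4,"tz":13,"roll":-9.5},{"claw":0.2,"tx":9,"ty":4,"tz":11,"roll":-9.5},{"claw":0.2,"tx":11,"ty":4,"tz":10,"roll":-9.5},{"claw":0.2,"tx":0,"ty":0,"tz":0,"roll":-9}]';python3 plan.py .525 .170 .1 78.9 1
python3 - <<'E'
from fit import *
f,s,P=wgrab("w4")
c=f["pixels"].astype(int)
wh=(c.min(-1)>90)&(c.max(-1)-c.min(-1)<45)
m=wh&sel(P,.45,.65,.1,.24,.028,.04)
a=np.radians(-11.1);ux=np.array([np.cos(a),np.sin(a)]);uy=np.array([-ux[1],ux[0]])
C=np.array([.5521,.2047]);q=(P[m][:,:2]-C)
X=q@ux;Y=q@uy
print(np.median(P[m][:,2]))
for lo in np.arange(-.05,.03,.01):
    k=(X>lo)&(X<lo+.01)
    if k.sum()>5: print(round(lo,3),k.sum(),np.percentile(Y[k],[1,99]).round(4))
m=sel(P,.35,.6,.05,.38,.008,.020);q=P[m][:,:2]-C
print(np.percentile(q@ux,[.2,99.8]),np.percentile(q@uy,[.2,99.8]))
E
```

```text
t: 9.43
eef_pos: [0.5242, 0.1591, 0.1488]
ee_rot: [[0.158, -0.006, -0.987], [0.987, 0.005, 0.158], [0.004, -1.0, 0.006]]
contact_force: [0.3, -0.2, 0.0]
opening: 0.0511
now [0.5242 0.1591 0.1488] yaw 80.92 d [ 0.0008  0.0109 -0.0488] dyaw -2.02 t 9.43
{"tx":10.9,"ty":48.8,"tz":0.9,"roll":2.0},
0.03453652146947117
-0.05 40 [-0.0542 -0.0274]
-0.04 412 [-0.0552 -0.0262]
-0.03 387 [-0.0549 -0.0263]
-0.02 374 [-0.0546 -0.0257]
-0.01 354 [-0.0543 -0.026 ]
0.0 695 [-0.0733 -0.0066]
0.01 699 [-0.0734 -0.0068]
0.02 695 [-0.0733 -0.0068]
[-0.13967649  0.05737858] [-0.10512553  0.10333553]
```

View pics/w4.png

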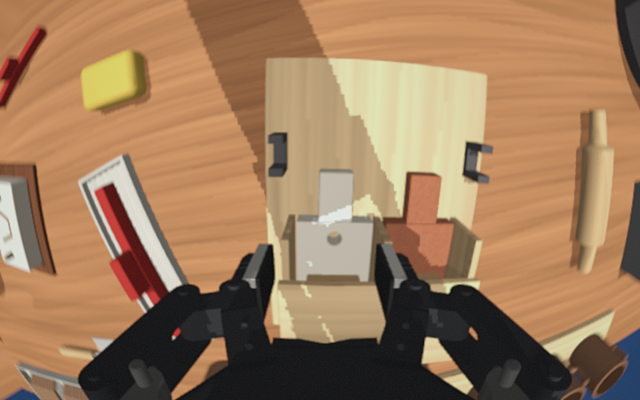

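```bash
python3 -m inch '[{"claw":0.2,"tx":10,"ty":35,"tz":0,"roll":2},{"claw":0.2,"tx":0,"ty":35,"tz":0,"roll":0},{"claw":0.2,"tx":0,"ty":0,"tz":0,"roll":0}]';python3 plan.py .525 .1695 .018 78.9 1
```

```text
t: 9.85
eef_pos: [0.5265, 0.1694, 0.0776]
ee_rot: [[0.195, -0.004, -0.981], [0.981, 0.005, 0.195], [0.004, -1.0, 0.004]]
contact_force: [0.1, 1.1, -0.4]
opening: 0.0511
now [0.5265 0.1694 0.0776] yaw 78.73 d [-0.0015  0.0001 -0.0596] dyaw 0.17 t 9.85
{"tx":-0.2,"ty":59.6,"tz":1.4,"roll":-0.2},
```

```bash
python3 -m inch '[{"claw":0.2,"tx":0,"ty":25,"tz":1,"roll":0},{"claw":0.2,"tx":0,"ty":22,"tz":0,"roll":0},{"claw":0.2,"tx":0,"ty":0,"tz":0,"roll":0}]';python3 plan.py .525 .1695 .018 78.9 1
```

```text
t: 10.22
eef_pos: [0.5287, 0.1703, 0.0337]
ee_rot: [[0.2, 0.002, -0.98], [0.98, 0.007, 0.2], [0.007, -1.0, -0.001]]
contact_force: [-0.4, 0.5, -0.3]
opening: 0.0513
now [0.5287 0.1703 0.0337] yaw 78.46 d [-0.0037 -0.0008 -0.0157] dyaw 0.44 t 10.22
{"tx":-1.5,"ty":15.7,"tz":3.5,"roll":-0.4},
```

```bash
python3 -m inch '[{"claw":0.2,"tx":-1,"ty":14,"tz":3,"roll":-0.4},{"claw":-1,"tx":0,"ty":0,"tz":0,"roll":0},{"claw":-1,"tx":0,"ty":0,"tz":0,"roll":0},{"claw":-1,"tx":0,"ty":0,"tz":0,"roll":0}]';python3 plan.py .525 .1695 .018 78.9 1
```

```text
t: 10.72
eef_pos: [0.5283, 0.1705, 0.0228]
ee_rot: [[0.194, 0.008, -0.981], [0.981, 0.008, 0.194], [0.009, -1.0, -0.006]]
contact_force: [0.1, 0.2, -2.2]
opening: 0.0286
now [0.5283 0.1705 0.0228] yaw 78.8 d [-0.0033 -0.001  -0.0048] dyaw 0.1 t 10.72
{"tx":-1.6,"ty":4.8,"tz":3.0,"roll":-0.1},
```

```bash
python3 -m inch '[{"claw":-1,"tx":0,"ty":0,"tz":10,"roll":0},{"claw":-1,"tx":0,"ty":0,"tz":15,"roll":0},{"claw":-1,"tx":0,"ty":0,"tz":15,"roll":0}]';python3 plan.py .4398 .187 .0228 78.9 3
```

```text
t: 11.1
eef_pos: [0.4877, 0.1785, 0.0226]
ee_rot: [[0.195, 0.009, -0.981], [0.981, 0.008, 0.195], [0.01, -1.0, -0.007]]
contact_force: [2.0, 0.1, -1.3]
opening: 0.0283
now [0.4877 0.1785 0.0226] yaw 78.77 d [-0.0479  0.0085  0.0002] dyaw 0.13 t 11.1
{"tx":-0.3,"ty":-0.1,"tz":16.2,"roll":-0.0},
{"tx":-0.3,"ty":-0.1,"tz":16.2,"roll":-0.0},
{"tx":-0.3,"ty":-0.1,"tz":16.2,"roll":-0.0},
```

Sliding freely, low force; continue.

```bash
python3 -m inch '[{"claw":-1,"tx":0,"ty":0,"tz":16,"roll":0},{"claw":-1,"tx":0,"ty":0,"tz":16,"roll":0},{"claw":-1,"tx":0,"ty":0,"tz":14,"roll":0},{"claw":-1,"tx":0,"ty":0,"tz":0,"roll":0}]';python3 plan.py .4398 .187 .0228 78.9 1
```

```text
t: 11.6
eef_pos: [0.4372, 0.1885, 0.0226]
ee_rot: [[0.193, 0.008, -0.981], [0.981, 0.008, 0.193], [0.01, -1.0, -0.007]]
contact_force: [-1.6, -0.3, -1.2]
opening: 0.0281
now [0.4372 0.1885 0.0226] yaw 78.87 d [ 0.0026 -0.0015  0.0002] dyaw 0.03 t 11.6
{"tx":-1.0,"ty":-0.2,"tz":-2.8,"roll":-0.0},
```

```bash
python3 -m inch '[{"claw":0.2,"tx":0,"ty":0,"tz":0,"roll":0},{"claw":0.2,"tx":0,"ty":0,"tz":0,"roll":0},{"claw":0.2,"tx":0,"ty":0,"tz":0,"roll":0},{"claw":0.2,"tx":0,"ty":-30,"tz":0,"roll":0},{"claw":0.2,"tx":0,"ty":-50,"tz":0,"roll":0},{"claw":0.2,"tx":0,"ty":-50,"tz":0,"roll":0}]'
python3 - <<'E'
from plant import grab_frame
f=grab_frame("scene")
from fit import *
cv2.imwrite("pics/s5.png",cv2.resize(f["pixels"][140:290,180:440],None,fx=3,fy=3,interpolation=2)[:,:,::-1])
np.savez("/tmp/s5.npz",**f)
E
python3 plan.py .525 .165 .2 -11.1 9
```

```text
t: 12.35
eef_pos: [0.4336, 0.1858, 0.1509]
ee_rot: [[0.195, -0.003, -0.981], [0.981, 0.004, 0.195], [0.004, -1.0, 0.003]]
contact_force: [1.0, -0.1, -0.2]
opening: 0.0513
now [0.4381 0.1874 0.1585] yaw 78.78 d [ 0.0869 -0.0224  0.0415] dyaw -89.88 t 12.4
{"tx":-0.6,"ty":-4.6,"tz":-10.0,"roll":10.0},
{"tx":1.2,"ty":-4.6,"tz":-9.9,"roll":10.0},
{"tx":2.9,"ty":-4.6,"tz":-9.6,"roll":10.0},
{"tx":4.5,"ty":-4.6,"tz":-8.9,"roll":10.0},
{"tx":6.0,"ty":-4.6,"tz":-8.0,"roll":10.0},
{"tx":7.3,"ty":-4.6,"tz":-6.8,"roll":10.0},
{"tx":8.3,"ty":-4.6,"tz":-5.5,"roll":10.0},
{"tx":9.2,"ty":-4.6,"tz":-4.0,"roll":10.0},
{"tx":9.7,"ty":-4.6,"tz":-2.3,"roll":10.0},
```

View pics/s5.png

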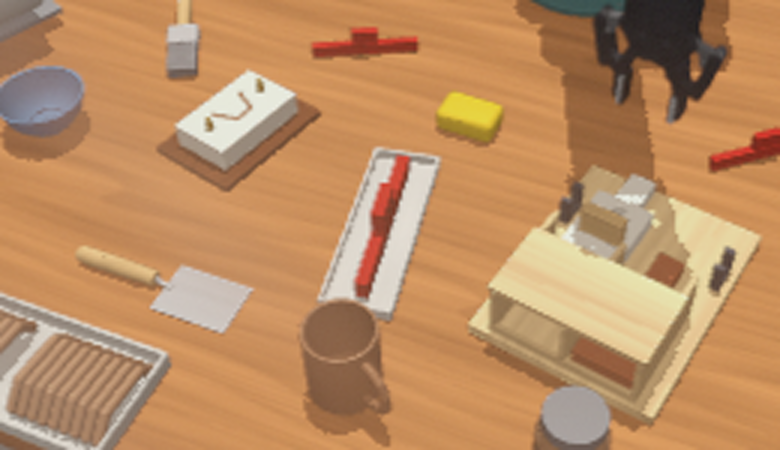

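```bash
python3 -m inch '[{"claw":0,"tx":-1,"ty":-6,"tz":-9,"roll":10.2},{"claw":0,"tx":1,"ty":-5,"tz":-9,"roll":10.2},{"claw":0,"tx":3,"ty":-5,"tz":-9,"roll":10.2},{"claw":0,"tx":4,"ty":-5,"tz":-8,"roll":10.2},{"claw":0,"tx":6,"ty":-5,"tz":-7,"roll":10.2},{"claw":0,"tx":7,"ty":-5,"tz":-6,"roll":10.2},{"claw":0,"tx":8,"ty":-5,"tz":-5,"roll":10.2},{"claw":0,"tx":9,"ty":-5,"tz":-3,"roll":10.2}]'
python3 plan.py .5169 .1708 .2 -11.1 1
```

```text
t: 13.4
eef_pos: [0.5145, 0.1671, 0.2034]
ee_rot: [[0.995, 0.014, 0.098], [-0.098, 0.011, 0.995], [0.013, -1.0, 0.012]]
contact_force: [-0.6, 0.1, 0.3]
opening: 0.0428
now [0.5145 0.1671 0.2034] yaw -5.65 d [ 0.0024  0.0037 -0.0034] dyaw -5.45 t 13.4
{"tx":2.0,"ty":3.4,"tz":3.9,"roll":5.5},
```

```bash
python3 -m inch '[{"claw":0,"tx":2,"ty":0,"tz":4,"roll":5},{"claw":0,"tx":0,"ty":0,"tz":0,"roll":0}]'
python3 plan.py .5169 .1708 .2 -11.1 1
cat > mould.py <<'E'
from fit import *
import sys
f,s,P=wgrab(sys.argv[1])
c=f["pixels"].astype(int)
wh=(c.min(-1)>60)&(c.max(-1)-c.min(-1)<45)
m=wh&sel(P,.38,.6,.08,.26,.028,.041)
q=P[m];print(np.median(q[:,2]),len(q))
rect(q[:,:2],"mould top incl tongue")
m=sel(P,.45,.58,.12,.24,.060,.075);rect(P[m][:,:2],"rib");print(np.median(P[m],axis=0))
img=f["pixels"].copy();img[m]=(0,255,0)
cv2.imwrite(f"pics/{sys.argv[1]}m.png",img[:,:,::-1])
E
python3 mould.py w6
```

```text
t: 13.65
eef_pos: [0.5185, 0.1705, 0.2035]
ee_rot: [[0.982, 0.015, 0.189], [-0.189, 0.011, 0.982], [0.012, -1.0, 0.013]]
contact_force: [-0.1, 0.4, -0.3]
opening: 0.0427
now [0.5185 0.1705 0.2035] yaw -10.9 d [-0.0016  0.0003 -0.0035] dyaw -0.2 t 13.65
{"tx":-1.6,"ty":3.5,"tz":-0.0,"roll":0.2},
0.0345477300688109 7467
mould top incl tongue: c=(0.5024,0.1666) L=0.1818 W=0.0923 longaxis yaw=-6.30 n=7467
rib: c=(0.5429,0.1634) L=0.0861 W=0.0736 longaxis yaw=89.56 n=1201
[0.52092698 0.16922795 0.06840251]
```

View pics/w6m.png

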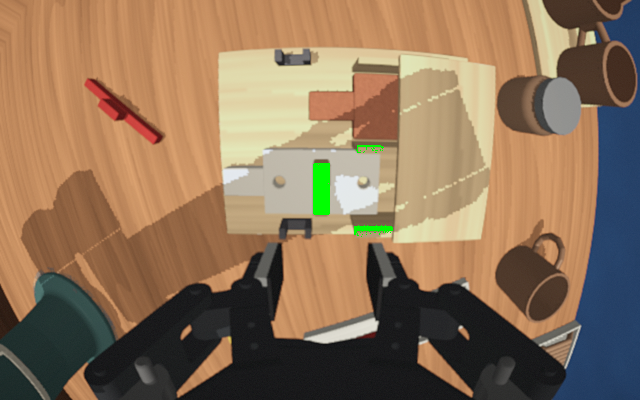

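```bash
cat > m2.py <<'E'
from fit import *
s=dict(np.load("/tmp/w6.npz"));P=wcloud(s,s);c=s["pixels"].astype(int)
v,u=np.mgrid[:400,:640]
m=(u>300)&(u<340)&(v>150)&(v<222)&(P[...,2]>.06)&(P[...,2]<.08)
rect(P[m][:,:2],"rib");print(np.median(P[m],axis=0), P[m][:,:2].mean(0))
m=(u>260)&(u<386)&(v>145)&(v<222)&(P[...,2]>.029)&(P[...,2]<.041)&(np.ptp(c,axis=-1)<45)&(c.min(-1)>60)
rect(P[m][:,:2],"plate")
E
python3 m2.py
```

```text
rib: c=(0.5180,0.1724) L=0.0485 W=0.0152 longaxis yaw=78.72 n=879
[0.51804237 0.17326797 0.0683935 ] [0.5180759  0.17314226]
plate: c=(0.5201,0.1688) L=0.1327 W=0.0773 longaxis yaw=-9.43 n=6304
```

```bash
python3 -m inch '[{"claw":0,"tx":-1,"ty":35,"tz":2,"roll":0.2},{"claw":0,"tx":0,"ty":45,"tz":0,"roll":0},{"claw":0,"tx":0,"ty":25,"tz":0,"roll":0},{"claw":0,"tx":0,"ty":0,"tz":0,"roll":0}]'
python3 plan.py .518 .1727 .04 -11.2 1
```

```text
t: 14.2
eef_pos: [0.5201, 0.1735, 0.0967]
ee_rot: [[0.983, 0.017, 0.185], [-0.186, 0.011, 0.983], [0.015, -1.0, 0.014]]
contact_force: [-0.4, 0.4, -0.2]
opening: 0.0427
now [0.5201 0.1735 0.0967] yaw -10.7 d [-0.0021 -0.0008 -0.0567] dyaw -0.5 t 14.2
{"tx":-1.9,"ty":56.7,"tz":-1.2,"roll":0.5},
```

```bash
python3 -m inch '[{"claw":0,"tx":-2.5,"ty":22,"tz":-1,"roll":0.5},{"claw":0,"tx":0,"ty":22,"tz":0,"roll":0},{"claw":0,"tx":0,"ty":0,"tz":0,"roll":0}]'
python3 plan.py .518 .1727 .04 -11.2 1
```

```text
t: 14.58
eef_pos: [0.521, 0.1741, 0.0557]
ee_rot: [[0.981, 0.022, 0.191], [-0.192, 0.012, 0.981], [0.02, -1.0, 0.016]]
contact_force: [-0.2, -0.5, -0.6]
opening: 0.0425
now [0.521  0.1741 0.0557] yaw -11.05 d [-0.003  -0.0014 -0.0157] dyaw -0.15 t 14.57
{"tx":-2.7,"ty":15.7,"tz":-2.0,"roll":0.1},
```

```bash
python3 -m inch '[{"claw":0,"tx":-2.5,"ty":16,"tz":-2,"roll":0},{"claw":0,"tx":0,"ty":0,"tz":0,"roll":0},{"claw":-1,"tx":0,"ty":0,"tz":0,"roll":0},{"claw":-1,"tx":0,"ty":0,"tz":0,"roll":0},{"claw":-1,"tx":0,"ty":0,"tz":0,"roll":0}]'
python3 plan.py .518 .1727 .04 -11.2 1
```

```text
t: 15.2
eef_pos: [0.5203, 0.1736, 0.0432]
ee_rot: [[0.981, 0.026, 0.191], [-0.191, 0.014, 0.981], [0.023, -1.0, 0.019]]
contact_force: [0.5, -0.2, 0.1]
opening: 0.0154
now [0.5203 0.1736 0.0432] yaw -11.03 d [-0.0023 -0.0009 -0.0032] dyaw -0.17 t 15.2
{"tx":-2.1,"ty":3.2,"tz":-1.4,"roll":0.2},
```

```bash
python3 -m inch '[{"claw":-1,"tx":0,"ty":-15,"tz":0,"roll":0},{"claw":-1,"tx":0,"ty":-35,"tz":0,"roll":0},{"claw":-1,"tx":0,"ty":-40,"tz":0,"roll":0},{"claw":-1,"tx":0,"ty":-35,"tz":0,"roll":0},{"claw":-1,"tx":0,"ty":0,"tz":0,"roll":0}]'
python3 plan.py .49 -.295 .16 -14.5 10
```

```text
t: 15.82
eef_pos: [0.516, 0.1709, 0.171]
ee_rot: [[0.981, 0.025, 0.19], [-0.191, 0.012, 0.982], [0.022, -1.0, 0.017]]
contact_force: [0.1, 0.4, -3.4]
opening: 0.0148
now [0.516  0.1709 0.171 ] yaw -10.99 d [-0.026  -0.4659 -0.011 ] dyaw -3.51 t 15.82
{"tx":6.3,"ty":1.1,"tz":-46.2,"roll":0.4},
{"tx":6.6,"ty":1.1,"tz":-46.2,"roll":0.4},
{"tx":6.9,"ty":1.1,"tz":-46.2,"roll":0.4},
{"tx":7.2,"ty":1.1,"tz":-46.1,"roll":0.4},
{"tx":7.5,"ty":1.1,"tz":-46.1,"roll":0.4},
{"tx":7.7,"ty":1.1,"tz":-46.0,"roll":0.4},
{"tx":8.0,"ty":1.1,"tz":-46.0,"roll":0.4},
{"tx":8.3,"ty":1.1,"tz":-45.9,"roll":0.4},
{"tx":8.6,"ty":1.1,"tz":-45.9,"roll":0.4},
{"tx":8.9,"ty":1.1,"tz":-45.8,"roll":0.4},
```

```bash
python3 -m inch '[{"claw":-1,"tx":6,"ty":0,"tz":-46,"roll":0.4},{"claw":-1,"tx":7,"ty":0,"tz":-46,"roll":0.4},{"claw":-1,"tx":7,"ty":0,"tz":-46,"roll":0.4},{"claw":-1,"tx":7,"ty":0,"tz":-46,"roll":0.4},{"claw":-1,"tx":7,"ty":0,"tz":-46,"roll":0.4},{"claw":-1,"tx":8,"ty":0,"tz":-46,"roll":0.4},{"claw":-1,"tx":0,"ty":0,"tz":0,"roll":0},{"claw":-1,"tx":0,"ty":0,"tz":0,"roll":0}]'
python3 plan.py .49 -.295 .16 -14.5 4
cat > base.py <<'E'
from fit import *
import sys
f,s,P=wgrab(sys.argv[1])
c=f["pixels"].astype(int)
wh=(np.ptp(c,axis=-1)<60)
m=sel(P,.38,.6,-.4,-.2,.035,.045)
rect(P[m][:,:2],"base top");print(np.median(P[m][:,2]))
m=sel(P,.38,.6,-.4,-.2,.005,.015);rect(P[m][:,:2],"board")
m=sel(P,.38,.6,-.4,-.2,.047,.065);q=P[m];print(len(q))
l,k=cv2.kmeans(q[:,:2].astype(np.float32),2,None,(3,20,1e-5),5,0)[1:]
print(k,k.mean(0),np.linalg.norm(k[0]-k[1]),np.degrees(np.arctan2(*(k[1]-k[0])[::-1])))
for i in(0,1): print(cv2.minAreaRect(q[l[:,0]==i][:,:2].astype(np.float32)))
E
python3 base.py w7
```

```text
t: 16.82
eef_pos: [0.4915, -0.1145, 0.1522]
ee_rot: [[0.973, 0.009, 0.23], [-0.23, 0.014, 0.973], [0.006, -1.0, 0.016]]
contact_force: [-0.5, -0.2, -5.1]
opening: 0.015
now [ 0.4915 -0.1145  0.1522] yaw -13.32 d [-0.0015 -0.1805  0.0078] dyaw -1.18 t 16.82
{"tx":10.0,"ty":-1.9,"tz":-44.0,"roll":0.3},
{"tx":10.3,"ty":-1.9,"tz":-43.9,"roll":0.3},
{"tx":10.5,"ty":-1.9,"tz":-43.9,"roll":0.3},
{"tx":10.7,"ty":-1.9,"tz":-43.8,"roll":0.3},
base top: c=(0.4953,-0.2782) L=0.1338 W=0.0300 longaxis yaw=-29.04 n=629
0.03950998439023212
board: c=(0.5546,-0.3633) L=0.0082 W=0.0017 longaxis yaw=-56.75 n=7
0Traceback (most recent call last):
  File "base.py", line 10, in <module>
    l,k=cv2.kmeans(q[:,:2].astype(np.float32),2,None,(3,20,1e-5),5,0)[1:]
        ~~~~~~~~~~^^^^^^^^^^^^^^^^^^^^^^^^^^^^^^^^^^^^^^^^^^^^^^^^^^^
cv2.error: OpenCV(4.12.0) /io/opencv/modules/core/src/kmeans.cpp:243: error: (-2:Unspecified error) in function 'double cv::kmeans(cv::InputArray, int, cv::InputOutputArray, cv::TermCriteria, int, int, cv::OutputArray)'
> There can't be more clusters than elements (expected: 'N >= K'), where
>     'N' is 0
> must be greater than or equal to
>     'K' is 2
```

View pics/w7.png

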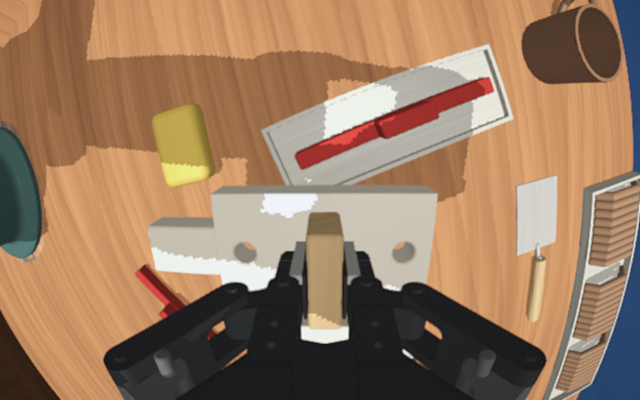

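```bash
python3 -m inch '[{"claw":-1,"tx":8,"ty":-4,"tz":-48,"roll":0.2},{"claw":-1,"tx":8,"ty":-2,"tz":-48,"roll":0.2},{"claw":-1,"tx":8,"ty":-2,"tz":-48,"roll":0.2},{"claw":-1,"tx":8,"ty":-2,"tz":-48,"roll":0.2},{"claw":-1,"tx":8,"ty":-2,"tz":-48,"roll":0.2},{"claw":-1,"tx":4,"ty":-2,"tz":-40,"roll":0.2},{"claw":-1,"tx":0,"ty":0,"tz":0,"roll":0},{"claw":-1,"tx":0,"ty":0,"tz":0,"roll":0}]'
python3 base.py w8;python3 plan.py .49 -.295 .14 -14.5 4
```

```text
t: 17.88
eef_pos: [0.473, -0.393, 0.1566]
ee_rot: [[0.973, 0.007, 0.232], [-0.232, 0.02, 0.972], [0.002, -1.0, 0.021]]
contact_force: [-0.1, 0.5, -5.8]
opening: 0.0151
base top: c=(0.4884,-0.2977) L=0.1312 W=0.0809 longaxis yaw=-14.33 n=13780
0.039626411575914434
board: c=(0.4887,-0.2979) L=0.1712 W=0.1206 longaxis yaw=-14.11 n=7482
229
[[ 0.44705924 -0.2877932 ]
 [ 0.5305727  -0.3092836 ]] [ 0.48881596 -0.2985384 ] 0.086234204 -14.430766
((0.4464176595211029, -0.28774070739746094), (0.010024162009358406, 0.00871494971215725), 27.755624771118164)
((0.5313129425048828, -0.3091253638267517), (0.009124834090471268, 0.009182127192616463), 32.500083923339844)
now [ 0.4731 -0.3929  0.1567] yaw -13.41 d [ 0.0169  0.0979 -0.0167] dyaw -1.09 t 17.93
{"tx":-1.6,"ty":4.2,"tz":24.8,"roll":0.3},
{"tx":-1.7,"ty":4.2,"tz":24.8,"roll":0.3},
{"tx":-1.8,"ty":4.2,"tz":24.8,"roll":0.3},
{"tx":-1.9,"ty":4.2,"tz":24.8,"roll":0.3},
```

View pics/w8.png

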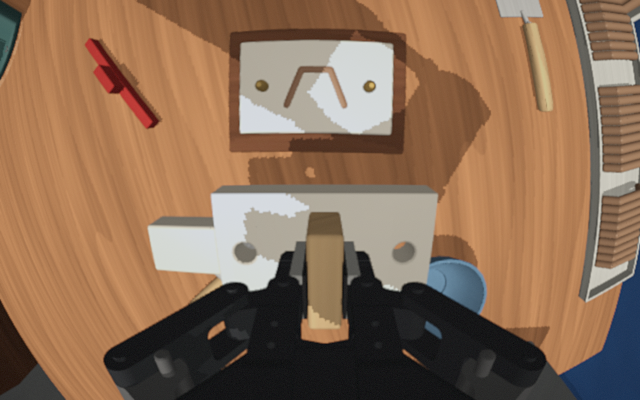

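```bash
cat > inhand.py <<'E'
from fit import *
import sys
s=dict(np.load(f"/tmp/{sys.argv[1]}.npz"));c=s["pixels"].astype(int)
I=dict(s);I["ee_rot"]=np.eye(3);I["eef_pos"]=np.zeros(3)
P=wcloud(s,I) # tool frame
v,u=np.mgrid[:400,:640]
# plate top plane in tool frame: y const-ish
m=(u>215)&(u<435)&(v>197)&(v<285)&(P[...,1]<.02)&(P[...,1]>-.03)
q=P[m];
for _ in range(6):
    A=np.c_[q[:,0],q[:,2],np.ones(len(q))];k=np.linalg.lstsq(A,q[:,1],rcond=None)[0];r=A@k-q[:,1];q=q[np.abs(r)<max(2*np.std(r),.0008)]
print("plane y=ax+bz+c",k.round(4),len(q),np.std(r))
fl=200/np.tan(np.radians(float(s["vfov"]))/2);M=s["mount"]
def onplane(uu,vv,dy=0):
    a=uu-float(s["cx"]);b=vv-float(s["cy"]);r=np.hypot(a,b);th=r/fl
    d=M[:3,:3]@np.array([a/r*np.sin(th),b/r*np.sin(th),np.cos(th)]);o=M[:3,3]
    t=(k[0]*o[0]+k[1]*o[2]+k[2]+dy-o[1])/(d[1]-k[0]*d[0]-k[1]*d[2]);return o+t*d
H=[]
for (u0,v0) in((245,252),(403,251)):
    w=(np.abs(u-u0)<20)&(np.abs(v-v0)<18)
    dev=P[...,1]-(k[0]*P[...,0]+k[1]*P[...,2]+k[2])
    hm=w&((dev>.003)|~np.isfinite(dev))
    lum=c.sum(-1)
    n,l,st,ce=cv2.connectedComponentsWithStats(hm.astype(np.uint8))
    i=1+np.argmax(st[1:,4]);print("hole px",ce[i],st[i])
    pts=np.array([onplane(a,b) for b,a in np.argwhere(l==i)])
    cc,rr=cv2.minEnclosingCircle(pts[:,[0,2]].astype(np.float32));e=cv2.minAreaRect(pts[:,[0,2]].astype(np.float32))
    print("  circ",np.array(cc).round(4),round(rr*2,4),"rect",e,"mean",pts.mean(0).round(4))
    H.append(pts.mean(0))
H=np.array(H);mid=H.mean(0);d=H[1]-H[0]
print("mid",mid.round(4),"dist",np.linalg.norm(d),"angle in tool x->z",np.degrees(np.arctan2(d[2],d[0])))
Rm=s["ee_rot"]
w=Rm@d;print("world plate yaw",np.degrees(np.arctan2(w[1],w[0])),"mid world(top)",(Rm@mid+s["eef_pos"]).round(4), "tilt normal", (Rm@np.array([k[0],-1,k[1]])).round(4))
# plate front & end edges
m=(u>205)&(u<445)&(v>180)&(v<285)&(np.abs(P[...,1]-(k[0]*P[...,0]+k[1]*P[...,2]+k[2]))<.003)
q=P[m];print("x edges",np.percentile(q[:,0],[.3,99.7]),"z far edge",np.percentile(q[:,2],99.5))
E
python3 inhand.py w8
```

```text
plane y=ax+bz+c [0.0058 0.0157 0.0079] 11836 0.0005162936111821401
hole px [245.24920128 251.1629393 ] [235 241  21  21 313]
  circ [-0.0433 -0.0015] 0.0128 rect ((-0.04280059039592743, -0.001360504887998104), (0.011382265016436577, 0.011850838549435139), 61.97650146484375) mean [-0.0429  0.0077 -0.0013]
hole px [402.77469136 250.95679012] [392 241  22  21 324]
  circ [ 0.0436 -0.0026] 0.0124 rect ((0.04373704642057419, -0.0012526223435997963), (0.012277615256607533, 0.011788478121161461), 10.307159423828125) mean [ 0.0439  0.0082 -0.0014]
mid [ 0.0005  0.0079 -0.0013] dist 0.08676432600288156 angle in tool x->z -0.045282637066335736
world plate yaw -13.474816439439909 mid world(top) [ 0.4733 -0.3942  0.1487] tilt normal [ 0.0028 -0.0056  1.0001]
x edges [-0.0664407  0.060294 ] z far edge 0.03180253103502739
```

```bash
python3 -m inch '[{"claw":-1,"tx":-2,"ty":4,"tz":25,"roll":0.3},{"claw":-1,"tx":-2,"ty":7,"tz":25,"roll":0.3},{"claw":-1,"tx":-2,"ty":7,"tz":25,"roll":0.2},{"claw":-1,"tx":-2,"ty":7,"tz":22,"roll":0},{"claw":-1,"tx":0,"ty":0,"tz":0,"roll":0},{"claw":-1,"tx":0,"ty":0,"tz":0,"roll":0}]'
python3 plan.py .4885 -.2967 .105 -14.25 1
```

```text
t: 18.68
eef_pos: [0.4903, -0.2848, 0.1326]
ee_rot: [[0.972, 0.006, 0.235], [-0.235, 0.02, 0.972], [0.001, -1.0, 0.021]]
contact_force: [-0.7, 0.6, -4.6]
opening: 0.015
now [ 0.4903 -0.2848  0.1326] yaw -13.6 d [-0.0018 -0.0119 -0.0276] dyaw -0.65 t 18.68
{"tx":1.1,"ty":27.6,"tz":-12.0,"roll":0.7},
```

```bash
python3 -m inch '[{"claw":-1,"tx":1,"ty":14,"tz":-11,"roll":0.6},{"claw":-1,"tx":0,"ty":13,"tz":0,"roll":0},{"claw":-1,"tx":0,"ty":0,"tz":0,"roll":0}]'
python3 plan.py .4885 -.2967 .105 -14.25 1
```

```text
t: 19.05
eef_pos: [0.4887, -0.2972, 0.1036]
ee_rot: [[0.969, 0.006, 0.247], [-0.247, 0.019, 0.969], [0.001, -1.0, 0.02]]
contact_force: [-0.6, 0.5, -3.9]
opening: 0.0154
now [ 0.4887 -0.2972  0.1036] yaw -14.3 d [-0.0002  0.0005  0.0014] dyaw 0.05 t 19.05
{"tx":-0.3,"ty":-1.4,"tz":0.5,"roll":-0.0},
```

```bash
python3 - <<'E'
from fit import *
f,s,P=wgrab("w9")
cv2.imwrite("pics/w9c.png",cv2.resize(f["pixels"][170:300,200:450],None,fx=3.2,fy=3.2,interpolation=2)[:,:,::-1])
E
python3 inhand.py w9
```

```text
plane y=ax+bz+c [0.0059 0.0154 0.0079] 11818 0.0005179210209579817
hole px [245.13375796 251.08280255] [234 241  22  21 314]
  circ [-0.0434 -0.0021] 0.0125 rect ((-0.04285823181271553, -0.001363786868751049), (0.011691421270370483, 0.01168781891465187), 51.02537155151367) mean [-0.0429  0.0077 -0.0012]
hole px [402.59748428 251.05345912] [392 241  22  21 318]
  circ [ 0.0438 -0.0017] 0.0124 rect ((0.0440131276845932, -0.0015691574662923813), (0.011584089137613773, 0.011720086447894573), 62.44035720825195) mean [ 0.0438  0.0082 -0.0014]
mid [ 0.0004  0.0079 -0.0013] dist 0.08673176639548712 angle in tool x->z -0.11603709211903923
world plate yaw -14.406093427627912 mid world(top) [ 0.4888 -0.2985  0.0957] tilt normal [ 0.0031 -0.006   1.0001]
x edges [-0.06639306  0.06028593] z far edge 0.0318739862858244
```

View pics/w9c.png

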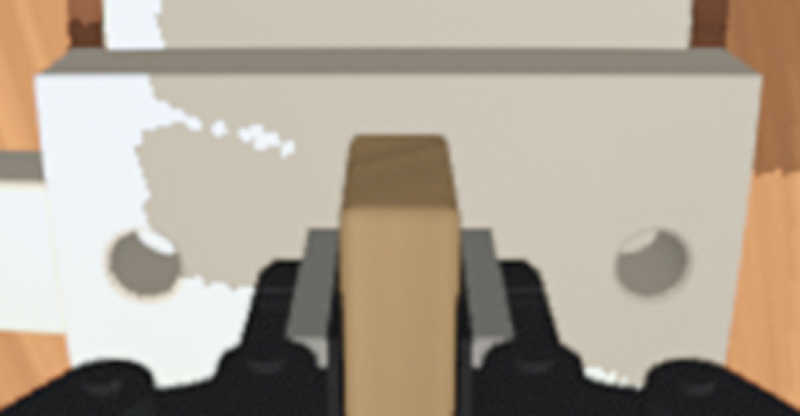

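```bash
python3 -m inch '[{"claw":-1,"tx":0,"ty":8,"tz":0.5,"roll":0},{"claw":-1,"tx":0,"ty":7,"tz":0,"roll":0},{"claw":-1,"tx":0,"ty":0,"tz":0,"roll":0}]'
python3 plan.py .4885 -.2965 .068 -14.2 1
```

```text
t: 19.48
eef_pos: [0.4895, -0.2973, 0.0884]
ee_rot: [[0.969, 0.008, 0.248], [-0.248, 0.018, 0.969], [0.003, -1.0, 0.02]]
contact_force: [-0.1, 0.2, -3.6]
opening: 0.0148
now [ 0.4895 -0.2973  0.0884] yaw -14.34 d [-0.001   0.0008 -0.0204] dyaw 0.14 t 19.48
{"tx":-1.1,"ty":20.4,"tz":0.6,"roll":-0.1},
```

```bash
python3 -m inch '[{"claw":-1,"tx":-1,"ty":5,"tz":0.6,"roll":0},{"claw":-1,"tx":-0.5,"ty":5,"tz":0.5,"roll":0}]'
python3 plan.py .4885 -.2965 .068 -14.2 1
```

```text
t: 19.73
eef_pos: [0.4889, -0.2959, 0.0786]
ee_rot: [[0.969, 0.009, 0.247], [-0.247, 0.018, 0.969], [0.004, -1.0, 0.019]]
contact_force: [0.9, 0.1, -4.3]
opening: 0.015
now [ 0.4889 -0.2959  0.0786] yaw -14.32 d [-0.0004 -0.0006 -0.0106] dyaw 0.12 t 19.73
{"tx":-0.2,"ty":10.6,"tz":-0.7,"roll":-0.1},
```

```bash
python3 -m inch '[{"claw":-1,"tx":-0.3,"ty":4,"tz":-0.5,"roll":0},{"claw":-1,"tx":0,"ty":4,"tz":0,"roll":0}]'
python3 plan.py .4885 -.2965 .068 -14.2 1
```

```text
t: 19.98
eef_pos: [0.4886, -0.296, 0.0701]
ee_rot: [[0.969, 0.009, 0.247], [-0.247, 0.018, 0.969], [0.004, -1.0, 0.019]]
contact_force: [0.9, -0.3, -4.0]
opening: 0.0149
now [ 0.4886 -0.296   0.0701] yaw -14.31 d [-0.0001 -0.0005 -0.0021] dyaw 0.11 t 19.98
{"tx":0.1,"ty":2.1,"tz":-0.5,"roll":-0.1},
```

```bash
python3 -m inch '[{"claw":-1,"tx":0,"ty":2,"tz":-0.5,"roll":0},{"claw":-1,"tx":0,"ty":2,"tz":0,"roll":0}]'
python3 plan.py .4885 -.2965 .068 -14.2 1
```

```text
t: 20.23
eef_pos: [0.4884, -0.2964, 0.0674]
ee_rot: [[0.969, 0.008, 0.247], [-0.247, 0.018, 0.969], [0.003, -1.0, 0.019]]
contact_force: [-8.0, 4.9, 18.4]
opening: 0.0149
now [ 0.4884 -0.2964  0.0674] yaw -14.3 d [ 0.0001 -0.0001  0.0006] dyaw 0.1 t 20.23
{"tx":0.1,"ty":-0.6,"tz":-0.0,"roll":-0.1},
```

```bash
python3 -m inch '[{"claw":0,"tx":0,"ty":0,"tz":0,"roll":0},{"claw":0,"tx":0,"ty":0,"tz":0,"roll":0},{"claw":0,"tx":0,"ty":0,"tz":0,"roll":0},{"claw":0,"tx":0,"ty":-30,"tz":0,"roll":0},{"claw":0,"tx":0,"ty":-50,"tz":0,"roll":0},{"claw":0,"tx":0,"ty":-50,"tz":0,"roll":0},{"claw":0,"tx":0,"ty":-20,"tz":-40,"roll":0},{"claw":0,"tx":0,"ty":0,"tz":-50,"roll":0}]'
python3 - <<'E'
from fit import *
from plant import grab_frame
f,s,P=wgrab("w10")
m=sel(P,.38,.62,-.4,-.2,.055,.066);q=P[m]
print("plate top",np.median(q[:,2]),len(q));A=np.c_[q[:,:2]-q[:,:2].mean(0),np.ones(len(q))];print("slopes",np.linalg.lstsq(A,q[:,2],rcond=None)[0].round(4))
rect(q[:,:2],"plate+tongue")
m=sel(P,.40,.58,-.4,-.2,.088,.1);rect(P[m][:,:2],"rib top");print(np.median(P[m][:,2]))
g=grab_frame("scene");c=g["pixels"]
cv2.imwrite("pics/s10.png",cv2.resize(c[130:290,180:440],None,fx=3,fy=3,interpolation=2)[:,:,::-1])
P=cloud(g);m=sel(P,.40,.58,-.4,-.2,.086,.1);rect(P[m][:,:2],"rib scene");print(np.median(P[m][:,2]))
print(s["contact_force"])
E
```

```text
t: 21.22
eef_pos: [0.4675, -0.3869, 0.2233]
ee_rot: [[0.97, 0.013, 0.242], [-0.242, 0.014, 0.97], [0.01, -1.0, 0.017]]
contact_force: [-0.0, -0.0, 0.1]
opening: 0.0427
plate top 0.059639028602505195 8139
slopes [0.0001 0.0007 0.0596]
plate+tongue: c=(0.4667,-0.2933) L=0.1653 W=0.0693 longaxis yaw=-14.20 n=8139
rib top: c=(0.4882,-0.2991) L=0.0482 W=0.0158 longaxis yaw=76.07 n=1016
0.09351406986675226
rib scene: c=(0.4908,-0.2971) L=0.0515 W=0.0176 longaxis yaw=76.01 n=58
0.09277009304376357
[-0.01581765 -0.01757778  0.14151764]
```

View pics/w10.png

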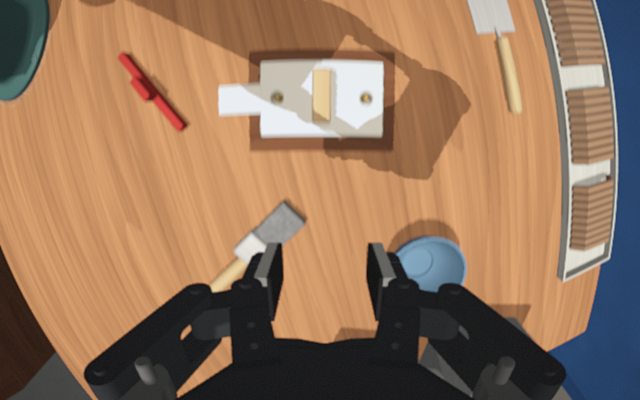

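View pics/s10.png

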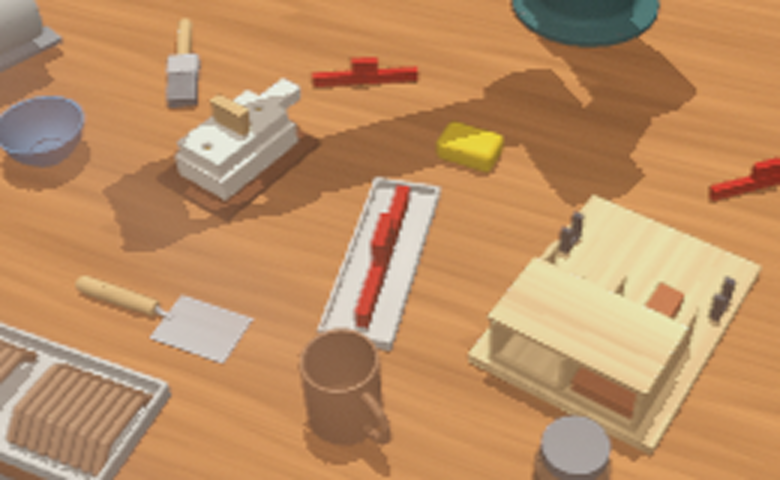

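The wrist picture shows both brass pins in their holes (277,97 and 366,98). The plate's top is at 59.6 mm (60 expected) and level. The scene picture shows the bar in the tray, the terracotta board in its bay and the bystanders unmoved. The gripper is clear, so I'm handing in.

```bash
python3 -m inch '[{"claw":0,"tx":0,"ty":0,"tz":0,"roll":0},{"claw":0,"tx":0,"ty":0,"tz":0,"roll":0}]'; python3 -c "
from plant import finish_job
print(finish_job())"
```

```text
t: 21.58
eef_pos: [0.4652, -0.3894, 0.2206]
ee_rot: [[0.969, 0.01, 0.248], [-0.248, 0.015, 0.969], [0.006, -1.0, 0.017]]
contact_force: [0.1, -0.3, -0.7]
opening: 0.0424
the job is handed in; nothing more can be done
None
```

The job is finished and handed in at 21.6 s of the 62 s allowed; `finish_job()` gave no verdict.

**What I did**
- I lifted the red bar out of the brackets and set it down lengthwise in the aluminium tray.
- I drew the mould top out about 93 mm by its tongue and let go of it on the ledge.
- I took it again by its rib, carried it level to the lower half, lowered it onto the pins and let go.

**What the last checks showed**
- **Mould top position:** its top face is at 59.6 mm, against 60 mm expected, and level (slopes below 0.001). Both pins show in their holes. The rib centre measured about 1 mm from the base centre, and the long axes agree to about 0.1–0.3°.
- **Bar:** it lies flat in the tray. Its middle is about 1 mm from the tray's middle and its length is within about 0.5° of the tray's.
- **Everything else:** in the final scene picture the terracotta board and the bystanders in view look unmoved. I judged this by eye and did not measure it. The rolling pin was outside that crop, so I did not check it.
- **Contact forces:** setting-down forces reached about 15 N for the bar and 18 N for the mould top. At the end the gripper was clear of everything, with no contact force beyond noise.

**What disagreed:** the scene camera put the rib 2–3 mm from where the wrist camera did, about what its calibration allows. I trusted the wrist camera because the pins showed in the holes. The tool also drifted up to about 1.5° out of vertical, which the moves could not correct, but the plate hung level in the grip.

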